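# Cap the cleaned camera, free it from the vise and stand the lens kit up on the mat

### The job

The sensor of the box camera in the vise has been cleaned: while the vise still holds the camera, close its lens mount by setting the body cap on it, pushing it down against the spring, locking it with a quarter-turn clockwise and letting go. Then slide the vise jaw open, lift the camera out, set it on the felt mat with the capped mount still facing up, and slide the empty jaw fully shut again. Stand every lens that has fallen over upright on the mat as well, and do not shift the small things lying about.

Things in the scene. Friction and masses are not known exactly. Their poses are not given: they have to be found in the camera images.
- vise: low grey bench vise fixed to the desk, 187 x 84 mm, bed at z = 14 mm, jaws up to z = 27.5 mm. Origin on the desk under the middle of the clamped camera plate; x runs from the sliding jaw (-x side) to the fixed jaw (+x side), z up
- fixed_lip (a point): middle of the fixed jaw's lip edge, its underside. Each jaw has a lip that overhangs the 68 mm camera plate by 4 mm, so the camera cannot rise until the jaw is open by more than 10 mm (best 20 or more) and the camera has been shifted 8 to 12 mm from the fixed jaw toward the sliding one (vise -x)
- vise_jaw (a joint): how far the sliding jaw has been pulled open, toward the vise's -x: 0 shut (on the plate or empty), at most 0.040 m. Stiff (about 7 N), stays where it is left
- vise_knob (a point): middle of the black round pull knob that stands up from the sliding jaw, 22 mm in diameter, reaching 12 mm above and below this point, axis vertical; 84 mm from the vise's origin on its -x side when shut, moves with the jaw. Free from above and all round, 44 mm of room to the camera
- camera: box camera, 58 x 58 mm and 60 mm high, about 0.55 kg; its lowest 6 mm are a dovetail plate, 68 (x) x 50 (y) mm. Origin: centre of the underside; z up through the lens mount in the top face; at the start x and y are those of the vise, and the plate stands on the vise's bed. The sides above the vise jaws are free for a grasp
- mount (a point): centre of the camera's bayonet mount, in its top face (camera z = 60 mm): a round hole 45 mm wide, 12 mm deep, with two lugs 3 mm thick at camera +y and -y, reaching in to 16 mm from the axis; notches open at +x and -x (black dot at +x); in the middle a spring plate, 2 to 5 N over its travel
- body_cap: black body cap, 25 mm high, 45 g, right way up on the desk. Origin: centre of the underside; z up. From below: a stub 29 mm wide, 8 mm high, with tabs 3 mm thick and 16 mm wide at +x and -x reaching 20 mm from the axis; a disc 50 mm wide, z = 8 to 13 mm; on it a thumb bar along x, 42 x 12 mm, z = 13 to 25 mm
- cap_bar (a point): middle of the cap's thumb bar. The cap goes in with the bar along the camera's x (either way round, within 12 degrees) and rests on the spring, cap origin at camera z = 58 mm. Pushed down fully (disc on camera): 52 mm. Then turn 90 degrees clockwise from above to the stop, bar along camera y; released it springs up to the lugs, 54 mm. It cannot turn the other way
- felt_mat: grey felt mat fixed to the desk, 200 (x) x 240 (y) x 4 mm. Origin: centre of its underside, x and y along its sides; empty at the start
- lens_short: short black camera lens with ribbed rings, a plain cylinder 56 mm in diameter and 60 mm long, flat capped at both ends, 200 g; it has fallen over and lies on its side. Origin in the middle of the cylinder's axis; x along the axis from the front cap to the rear cap. It may stand on either end. May be absent (None)
- lens_mid: middling black camera lens with ribbed rings, a plain cylinder 53 mm in diameter and 70 mm long, flat capped at both ends, 230 g; it has fallen over and lies on its side. Origin in the middle of the cylinder's axis; x along the axis from the front cap to the rear cap. It may stand on either end. May be absent (None)
- lens_long: long black camera lens with ribbed rings, a plain cylinder 56 mm in diameter and 84 mm long, flat capped at both ends, 280 g; it has fallen over and lies on its side. Origin in the middle of the cylinder's axis; x along the axis from the front cap to the rear cap. It may stand on either end. May be absent (None)
- cleaner_bottle: bystander: small amber dropper bottle standing on the desk, 33 mm wide, 102 mm high, origin under its centre
- memory_card_case: bystander: flat memory-card case, 36 x 52 x 10 mm, origin under its centre
- memory_stick: bystander: memory stick, 18 x 54 x 8 mm, origin under its centre
- worn_eraser: bystander: eraser, 23 x 58 x 12 mm, origin under its centre

How it is judged:
By the outcome, as a careful person would: the job done as asked, in the order asked, and still so for the second after the job is handed in, with the robot touching nothing.
Of lens_short, lens_mid, lens_long only 2 to 3 are there at a start; the rules pass over those that are not, and their reading is None.
At some moment in a run one of camera may be knocked a few centimetres aside while the robot is not near it.
It also fails if it takes over 208 s, if anything falls off the work surface, if the arm or the gripper's body presses on something with over 40 N, if the wrist force passes 120 N, or if a joint passes its speed limit or range.

### The arm

A 6-joint arm with a two-finger parallel gripper is mounted at the origin on a cart in front of the work surface, level with it; the furniture and walls round the work are solid. World frame = base frame: x ahead of the robot, y to its left, z up, the work surface at z = 0. Lengths are in m, angles in degrees, forces in N, time in s.
With the tool pointing down it reaches from about 0.275 to 0.725 m from the base axis. Payload 5.6 kg.
Tool frame: the origin (TCP) lies between the finger pads; the fingertips stand 14 mm ahead of it and the grasp point (between the pads) lies 5 mm behind it; z points along the fingers, y is the line along which they close (so a half turn about z gives the same grasp; the last joint's range is limited). The gripper opens to 85 mm and grips with 20 to 120 N. Pads are 22 mm wide; open, the fingers measure 114 mm over their backs; the gripper's body (76 mm by 85 mm) begins 54 mm behind the grasp point. The pads swing forward as they close: fully open they stand 13 mm farther back than shut.
Start: joints at [-49.412, 14.616, 6.199, 0, -81.583, -16.306], TCP at [0.226, -0.501, 0.245] pointing down, gripper open.
Joint ranges: [-168.99, 168.99], [-69.2, 112.95], [-62.41, 85.93], [-164.36, 98.24], [-168.68, -3.75], [-174.98, 174.98]. Speed limits (degrees/s): [147.25, 147.25, 180, 180, 180, 180].

### API

Orientations are given as [roll, pitch, yaw] about the fixed x, y, z axes, in that order (R = Rz(yaw) Ry(pitch) Rx(roll)).
In Python, from cell import monitor, get_image, ctrl gives the robot as it stands.
- The arm moves only by the tool servo_tool, never from a script. Its argument "motion" is a list of rows, each an object of numbers: "tx", "ty", "tz": the shift along the tool's x, y, z in units of 25 mm (1.0 is 25 mm); "spin": the turn about the tool's z in units of 0.08 rad (1.0 is 0.08 rad). A call has 1 to 20 rows; each row shifts and turns the commanded pose from where the row before left it, along the tool's axes as they then stand; what a row does not reach is not made up. A row lasts 1/10 s, in which the tool goes at most 50 mm and 8.59 degrees, less where a joint would pass 70% of its speed; a pose out of reach is approached as far as the arm can. A call with a number of a shift or a turn outside -1 to 1 is refused whole. A call with a gripper value outside its range is refused whole. "fingers" is the closure, from 0 (fully open) to 1 (shut), set as the call begins (left out, the last holds). The fingers move at their own pace and stop on an object; "newtons" is the grip in N (left out, the last holds). Time passes only in rows, so rows that do not move let the fingers close. It gives the time, the measured TCP pose, the force, the opening and the grip force at its end, in the units of the state.
- monitor.get_obs(): the state, without advancing time (a new reading comes with each control period).
- get_image(name): name is "side" or "top" or "wrist"; returns a dict with "img" (480x640x3 uint8, blue, green, red), "camera_matrix" (3x3 intrinsics, pixels), "rvec" (rotation vector, rad) and "tvec" (3), from world to camera coordinates, as OpenCV has them. Camera axes: x right, y down, z forward; pixel columns grow to the right and rows downward; lengths in m; the calibration is good to about 2 mm. A picture is of the moment at which its call begins. There is no depth.
- ctrl.job_done(): hands the job in; it is judged then, once.
The state is a dict: "clock": time; "q": joint angles; "qvel": joint speeds; "tau": joint torques, N m; "tool_pos": TCP position; "tcp_rot": TCP orientation; "force": force on the tool from outside, world axes, zero at the start; "moment": the same for the moment, N m; "gripper_width": finger opening in m; "gripper_force": force on a finger pad.
Only numpy, scipy, OpenCV 4.12 (cv2) and the standard library are available. Lean on these libraries where they do the work, as an engineer would, in place of code of your own. Each camera call takes 0.05 s, during which the arm holds its last target. There are 200 camera calls.

## Working session

There is one attempt and no reset: what is moved stays moved. The work goes in short steps, Python scripts to look and compute and a tool call to move; the robot and the scene stay as the last step left them, time stands still between calls to the robot, and variables do not carry over. Pictures are saved under pics/ and viewed, at most 14 in all, crops included, and the job is handed in when it is done.

Besides the shell and the picture viewer there is one more tool, called after ">>>" as name(argument=value, ...), one argument or row to a line, values as JSON. servo_tool: Moves the arm, as the interface text tells. Shifts and turns lie within -1 to 1; 1 stands for 25 mm of shift or 0.08 rad of turn. Its arguments: {"type":"object","properties":{"motion":{"type":"array"},"fingers":{"type":"number"},"newtons":{"type":"number"}},"required":["motion"]}

```bash
ls; mkdir -p pics; cat > h.py <<'E'
import numpy as np, cv2
from cell import monitor, get_image, ctrl
def snap(name, fn=None):
    d=get_image(name)
    if fn: cv2.imwrite('pics/'+fn,d['img'])
    np.savez('last_%s.npz'%name,**{k:np.array(v) for k,v in d.items()})
    return d
def load(name): return dict(np.load('last_%s.npz'%name))
def ray(d,uv):
    R=cv2.Rodrigues(np.array(d['rvec'],float))[0]; t=np.array(d['tvec'],float).ravel()
    K=np.array(d['camera_matrix'],float)
    v=np.linalg.inv(K)@np.array([uv[0],uv[1],1.]); return -R.T@t, R.T@v
def plane(d,uv,z):
    c,v=ray(d,uv); return (c+v*(z-c[2])/v[2])[:2]
def proj(d,P):
    return cv2.projectPoints(np.array(P,float).reshape(-1,3),np.array(d['rvec'],float),np.array(d['tvec'],float),np.array(d['camera_matrix'],float),None)[0].reshape(-1,2)
E
python3 - <<'E'
from h import *
np.set_printoptions(precision=4,suppress=True)
for n in ['top','side']:
    d=snap(n,n+'0.png'); print(n,ray(d,(320,240)),d['camera_matrix'][0][0])
o=monitor.get_obs();print(o)
E
```

```text
pics
top (array([ 0.3829, -0.0611,  1.4215]), array([ 0.1074, -0.0258, -0.994 ])) 588.6587820751995
side (array([ 0.5275, -1.2919,  0.8056]), array([-0.0087,  0.848 , -0.5307])) 504.47510164262496
{'clock': 0.1, 'q': array([-49.4125,  14.6508,   6.1393,  -0.0221, -81.5841, -16.3066]), 'qvel': array([0.0327, 0.0198, 0.2135, 0.05  , 0.0313, 0.0061]), 'tau': array([ -0.0033, -38.7602,  23.8474,   5.3778,  -0.0038,   0.    ]), 'tool_pos': array([ 0.226 , -0.501 ,  0.2445]), 'tcp_rot': array([ 179.9021,   -0.0058, -155.7223]), 'force': array([ 0.0938, -0.6222, -0.1565]), 'moment': array([0.0383, 0.0803, 0.039 ]), 'gripper_force': 0.0, 'gripper_width': 0.0855518307232256}
```

View pics/top0.png

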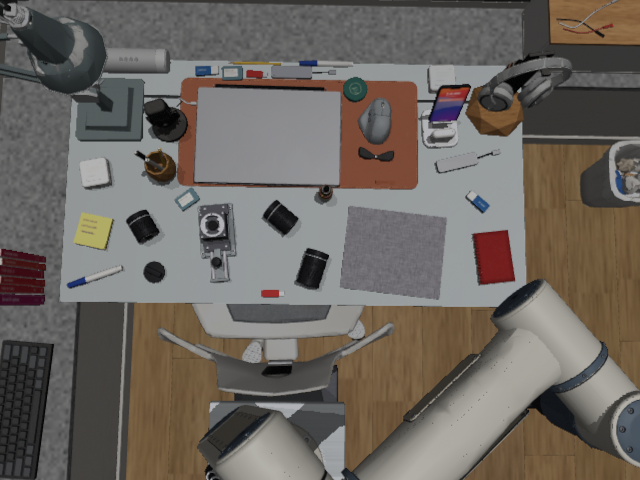

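View pics/side0.png

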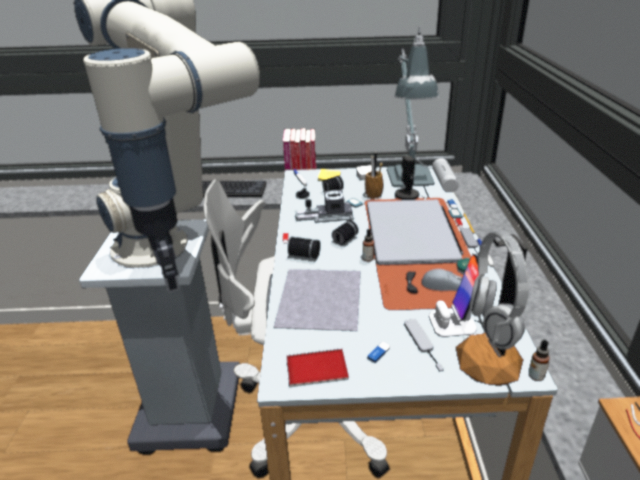

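The top view shows the vise with the camera at (212,225) and its knob at (219,264). The cap is at (154,271). The lenses lie at (143,226), (280,217) and (313,268), and the mat is at (394,252). The bottle is at (325,193). I'll zoom in and measure.

```bash
python3 - <<'E'
from h import *
np.set_printoptions(precision=4,suppress=True)
d=load('top'); im=d['img']
c=cv2.resize(im[185:305,115:345],None,fx=3.4,fy=3.4,interpolation=cv2.INTER_CUBIC); cv2.imwrite('pics/topcrop.png',c)
for n,uv,z in [('lensA',(143,226),.028),('lensB',(280,217),.028),('lensC',(313,268),.028),('cap',(154,271),.02),('cam',(212,225),.074),('knob',(219,264),.04),('mat',(394,252),.004),('bottle',(325,193),.1),('eras',(272,294),.01),('case',(187,199),.01),('usb',(477,201),.01)]:
    print(n,plane(d,uv,z))
g=cv2.cvtColor(im,cv2.COLOR_BGR2GRAY)
m=(g<75).astype(np.uint8); m[:,:110]=0;m[:180]=0;m[305:]=0;m[:,345:]=0
for k in cv2.findContours(m,cv2.RETR_EXTERNAL,cv2.CHAIN_APPROX_NONE)[0]:
    if cv2.contourArea(k)>60: print(cv2.contourArea(k),cv2.minAreaRect(k))
hsv=cv2.cvtColor(im,cv2.COLOR_BGR2HSV)
for uv in [(394,252),(480,280),(400,225)]: print(hsv[uv[1],uv[0]])
print([plane(d,u,.004) for u in [(350,208),(447,214),(439,297),(341,288)]])
E
```

```text
lensA [0.5605 0.324 ]
lensB [ 0.5874 -0.001 ]
lensC [ 0.4666 -0.0815]
cap [0.4544 0.2952]
cam [0.5595 0.1531]
knob [0.472  0.1391]
mat [ 0.5097 -0.2775]
bottle [ 0.6337 -0.1055]
eras [0.4042 0.0151]
case [0.6304 0.2258]
usb [ 0.6371 -0.4798]
321.5 ((154.0, 272.0), (20.0, 20.0), 90.0)
88.0 ((216.0, 262.5), (11.0, 10.0), 90.0)
829.0 ((311.5, 269.0), (23.71708106994629, 38.8960075378418), 18.434946060180664)
154.0 ((212.0, 224.5), (17.0, 12.0), 90.0)
643.5 ((142.30569458007812, 225.7383270263672), (29.9443302154541, 23.825899124145508), 59.74356460571289)
407.5 ((214.37515258789062, 228.1894073486328), (46.883670806884766, 29.521587371826172), 86.53176879882812)
652.0 ((279.91815185546875, 217.37844848632812), (31.361364364624023, 22.826560974121094), 40.10091018676758)
386.0 ((265.7169494628906, 191.2642822265625), (146.11981201171875, 17.53766441345215), 1.9614176750183105)
[138  11 113]
[  1 159  82]
[135  14 113]
[array([ 0.6158, -0.1702]), array([ 0.6048, -0.4074]), array([ 0.4028, -0.3857]), array([ 0.421 , -0.1498])]
```

View pics/topcrop.png

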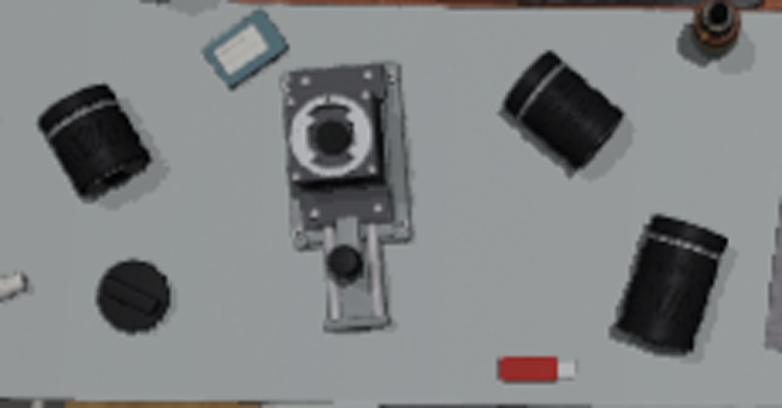

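```bash
cat >> h.py <<'E'
np.set_printoptions(precision=4,suppress=True)
def go(p,yaw=None):
    """units: spin first, then total tx,ty,tz in the turned tool axes"""
    o=monitor.get_obs(); y0=o['tcp_rot'][2]; y1=y0 if yaw is None else yaw
    a=np.radians(y1); D=np.array(p)-o['tool_pos']
    t=np.array([D[0]*np.cos(a)+D[1]*np.sin(a), D[0]*np.sin(a)-D[1]*np.cos(a), -D[2]])/.025
    print('yaw0 %.2f spin %.3f (short) | t'%(y0,-((np.radians(y1-y0)+np.pi)%(2*np.pi)-np.pi)/.08),t,'q1,q6',o['q'][[0,5]])
E
python3 - <<'E'
from h import *
d=snap('wrist'); o=monitor.get_obs()
from scipy.spatial.transform import Rotation as Ro
R=Ro.from_euler('xyz',o['tcp_rot'],degrees=True).as_matrix()
c,v=ray(d,(320,240)); print('cam in tool',R.T@(c-o['tool_pos']),R.T@v, d['camera_matrix'][0][0])
print('img right in tool',R.T@(ray(d,(420,240))[1]-v))
go([0.42,0.2,0.32]); go([0.42,.2,.32],57)
E
```

```text
cam in tool [ 0.0697  0.0004 -0.1283] [-0.265   0.0069  0.9643] 375.06521574644154
img right in tool [-0.0003  0.2666 -0.0003]
yaw0 -155.72 spin -0.000 (short) | t [-18.6009  22.3709  -3.0154] q1,q6 [-49.4134 -16.3053]
yaw0 -155.72 spin 32.131 (short) | t [27.7419 -8.7659 -3.0154] q1,q6 [-49.4134 -16.3053]
```

>>> servo_tool(
  motion=[
    {"tx": -0.8, "ty": 0.95, "tz": -0.15},
    {"tx": -0.8, "ty": 0.95, "tz": -0.15},
    {"tx": -0.8, "ty": 0.95, "tz": -0.15},
    {"tx": -0.8, "ty": 0.95, "tz": -0.15},
    {"tx": -0.8, "ty": 0.95, "tz": -0.15},
    {"tx": -0.8, "ty": 0.95, "tz": -0.15},
    {"tx": -0.8, "ty": 0.95, "tz": -0.15},
    {"tx": -0.8, "ty": 0.95, "tz": -0.15},
    {"tx": -0.8, "ty": 0.95, "tz": -0.15},
    {"tx": -0.8, "ty": 0.95, "tz": -0.15},
    {"tx": -0.8, "ty": 0.95, "tz": -0.15},
    {"tx": -0.8, "ty": 0.95, "tz": -0.15},
    {"tx": -0.8, "ty": 0.95, "tz": -0.15},
    {"tx": -0.8, "ty": 0.95, "tz": -0.15},
    {"tx": -0.8, "ty": 0.95, "tz": -0.15},
    {"tx": -0.8, "ty": 0.95, "tz": -0.15},
    {"tx": -0.8, "ty": 0.95},
    {"tx": -0.8, "ty": 0.95},
    {"tx": -0.8, "ty": 0.95},
    {"tx": -0.8, "ty": 0.95},
  ],
)

```text
invalid input at $.motion[0]: expected keys tx, ty, tz, spin
```

>>> servo_tool(
  motion=[
    {"spin": -1, "tx": -0.5, "ty": 0.9},
    {"spin": -1, "tx": -0.5, "ty": 0.9},
    {"spin": -1, "tx": -0.5, "ty": 0.9},
    {"spin": -1},
    {"spin": -1},
    {"spin": -1},
    {"spin": -1},
    {"spin": -1},
    {"spin": -1},
    {"spin": -1},
    {"spin": -1},
    {"spin": -1},
    {"spin": -1},
    {"spin": -1},
    {"spin": -1},
    {"spin": -1},
    {"spin": -1},
    {"spin": -1},
    {"spin": -1},
    {"spin": -1},
  ],
)

```text
invalid input at $.motion[0]: expected keys tx, ty, tz, spin
```

>>> servo_tool(
  motion=[
    {"spin": -1},
    {"spin": -1},
    {"spin": -1},
    {"spin": -1},
    {"spin": -1},
    {"spin": -1},
    {"spin": -1},
    {"spin": -1},
    {"spin": -1},
    {"spin": -1},
    {"spin": -1},
    {"spin": -1},
    {"spin": -1},
    {"spin": -1},
    {"spin": -1},
    {"spin": -1},
    {},
  ],
)

```text
invalid input at $.motion[0]: expected keys tx, ty, tz, spin
```

```bash
python3 - <<'E'
from h import *
d=snap('wrist','w1.png'); o=monitor.get_obs(); print(o['clock'],o['tool_pos'],o['tcp_rot'],o['q'],ray(d,(320,240)))
for n,p in [('cap',(.454,.295,.02)),('cam',(.56,.153,.074)),('knob',(.472,.139,.04))]: print(n,proj(d,p))
E
```

```text
0.2 [ 0.2261 -0.5011  0.2447] [ 179.9321   -0.0057 -155.7191] [-49.4106  14.6422   6.1592  -0.0137 -81.5838 -16.3064] (array([ 0.1625, -0.5294,  0.373 ]), array([ 0.2382,  0.1162, -0.9643]))
cap [[787.0473 603.1277]]
cam [[689.4805 677.762 ]]
knob [[700.468  595.9205]]
```

View pics/w1.png

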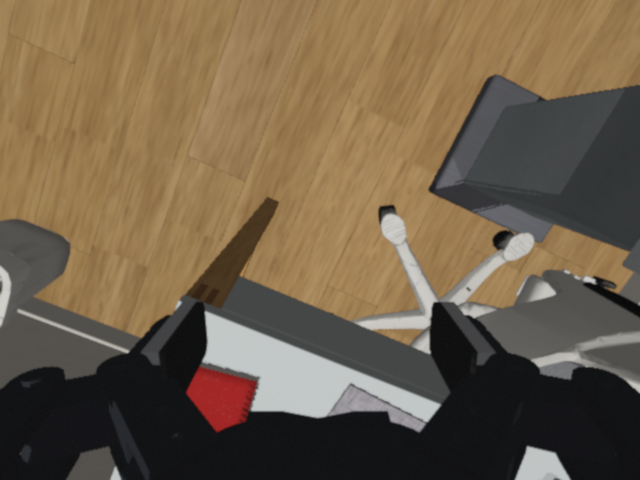

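The move was refused because every row needs all four keys, so this wrist view only shows the floor beside the desk. I'll resend the move with full rows.

>>> servo_tool(
  motion=[
    {"tx": -0.9, "ty": 1, "tz": -0.15, "spin": 0},
    {"tx": -0.9, "ty": 1, "tz": -0.15, "spin": 0},
    {"tx": -0.9, "ty": 1, "tz": -0.15, "spin": 0},
    {"tx": -0.9, "ty": 1, "tz": -0.15, "spin": 0},
    {"tx": -0.9, "ty": 1, "tz": -0.15, "spin": 0},
    {"tx": -0.9, "ty": 1, "tz": -0.15, "spin": 0},
    {"tx": -0.9, "ty": 1, "tz": -0.15, "spin": 0},
    {"tx": -0.9, "ty": 1, "tz": -0.15, "spin": 0},
    {"tx": -0.9, "ty": 1, "tz": -0.15, "spin": 0},
    {"tx": -0.9, "ty": 1, "tz": -0.15, "spin": 0},
    {"tx": -0.9, "ty": 1, "tz": -0.15, "spin": 0},
    {"tx": -0.9, "ty": 1, "tz": -0.15, "spin": 0},
    {"tx": -0.9, "ty": 1, "tz": -0.15, "spin": 0},
    {"tx": -0.9, "ty": 1, "tz": -0.15, "spin": 0},
    {"tx": -0.9, "ty": 1, "tz": -0.15, "spin": 0},
    {"tx": -0.9, "ty": 1, "tz": -0.15, "spin": 0},
    {"tx": -0.9, "ty": 1, "tz": -0.15, "spin": 0},
    {"tx": -0.9, "ty": 1, "tz": 0, "spin": 0},
    {"tx": -0.9, "ty": 1, "tz": 0, "spin": 0},
    {"tx": -0.9, "ty": 1, "tz": 0, "spin": -1},
  ],
)

```text
clock: 2.2
tool_pos: [0.4308, 0.1409, 0.309]
tcp_rot: [180.0, -0.0, -151.1]
force: [-0.3, 0.1, 0.3]
gripper_width: 0.0852
gripper_force: 0.0
```

>>> servo_tool(
  motion=[
    {"tx": 0, "ty": 0.8, "tz": 0, "spin": -1},
    {"tx": 0, "ty": 0.8, "tz": 0, "spin": -1},
    {"tx": 0, "ty": 0.8, "tz": 0, "spin": -1},
    {"tx": 0, "ty": 0, "tz": 0, "spin": -1},
    {"tx": 0, "ty": 0, "tz": 0, "spin": -1},
    {"tx": 0, "ty": 0, "tz": 0, "spin": -1},
    {"tx": 0, "ty": 0, "tz": 0, "spin": -1},
    {"tx": 0, "ty": 0, "tz": 0, "spin": -1},
    {"tx": 0, "ty": 0, "tz": 0, "spin": -1},
    {"tx": 0, "ty": 0, "tz": 0, "spin": -1},
    {"tx": 0, "ty": 0, "tz": 0, "spin": -1},
    {"tx": 0, "ty": 0, "tz": 0, "spin": -1},
    {"tx": 0, "ty": 0, "tz": 0, "spin": -1},
    {"tx": 0, "ty": 0, "tz": 0, "spin": -1},
    {"tx": 0, "ty": 0, "tz": 0, "spin": -1},
    {"tx": 0, "ty": 0, "tz": 0, "spin": -1},
    {"tx": 0, "ty": 0, "tz": 0, "spin": -1},
    {"tx": 0, "ty": 0, "tz": 0, "spin": -1},
    {"tx": 0, "ty": 0, "tz": 0, "spin": -1},
    {"tx": 0, "ty": 0, "tz": 0, "spin": -1},
  ],
)

```text
clock: 4.2
tool_pos: [0.3976, 0.1894, 0.3089]
tcp_rot: [180.0, 0.0, -59.3]
force: [0.0, -0.9, 0.4]
gripper_width: 0.0856
gripper_force: 0.0
```

>>> servo_tool(
  motion=[
    {"tx": 0, "ty": 0, "tz": 0, "spin": -1},
    {"tx": 0, "ty": 0, "tz": 0, "spin": -1},
    {"tx": 0, "ty": 0, "tz": 0, "spin": -1},
    {"tx": 0, "ty": 0, "tz": 0, "spin": -1},
    {"tx": 0, "ty": 0, "tz": 0, "spin": -1},
    {"tx": 0, "ty": 0, "tz": 0, "spin": -1},
    {"tx": 0, "ty": 0, "tz": 0, "spin": -1},
    {"tx": 0, "ty": 0, "tz": 0, "spin": -1},
    {"tx": 0, "ty": 0, "tz": 0, "spin": -1},
    {"tx": 0, "ty": 0, "tz": 0, "spin": -1},
    {"tx": 0, "ty": 0, "tz": 0, "spin": -1},
    {"tx": 0, "ty": 0, "tz": 0, "spin": -1},
    {"tx": 0, "ty": 0, "tz": 0, "spin": -1},
    {"tx": 0, "ty": 0, "tz": 0, "spin": -1},
    {"tx": 0, "ty": 0, "tz": 0, "spin": -1},
    {"tx": 0, "ty": 0, "tz": 0, "spin": 0},
  ],
)

```text
clock: 5.8
tool_pos: [0.3976, 0.1894, 0.3089]
tcp_rot: [180.0, 0.0, 9.3]
force: [-0.6, -0.4, -0.3]
gripper_width: 0.085
gripper_force: 0.0
```

```bash
python3 - <<'E'
from h import *
o=monitor.get_obs(); print(o['clock'],o['tool_pos'],o['tcp_rot'],o['q'])
go([.4,.18,.2],10)
d=load('wrist')
E
```

```text
5.8 [0.3976 0.1894 0.3089] [179.9976   0.0201   9.3328] [ 45.9812   1.3198  -0.3599  -0.0101 -88.3379  53.3518]
yaw0 9.33 spin -0.146 (short) | t [0.0277 0.3865 4.3555] q1,q6 [45.9812 53.3518]
```

```bash
python3 - <<'E'
from h import *
d=snap('wrist','w2.png')
for n,p in [('cap',(.454,.295,.02)),('cam',(.56,.153,.074)),('knob',(.472,.139,.04))]: print(n,proj(d,p))
E
```

```text
cap [[229.0434 131.8157]]
cam [[389.5983  32.9782]]
knob [[378.6212 139.0577]]
```

View pics/w2.png

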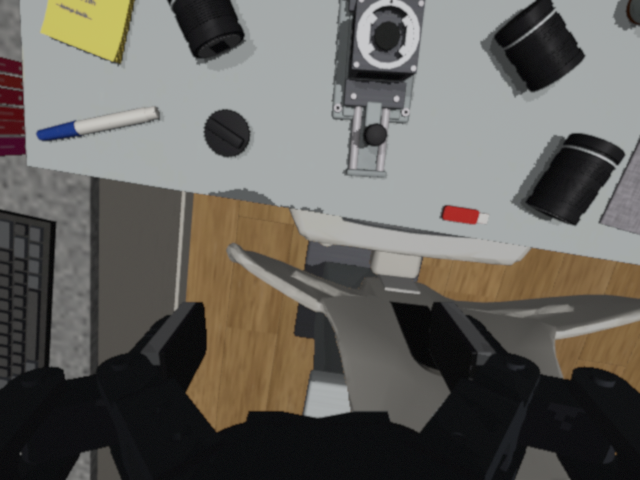

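The wrist view has the cap at (227,133), the knob at (375,134) and the mount at about (387,37). I'll move closer for a precise view.

>>> servo_tool(
  motion=[
    {"tx": 0.7, "ty": -0.2, "tz": 0.6, "spin": 0},
    {"tx": 0.7, "ty": -0.2, "tz": 0.6, "spin": 0},
    {"tx": 0.7, "ty": -0.2, "tz": 0.6, "spin": 0},
    {"tx": 0.7, "ty": -0.2, "tz": 0.6, "spin": 0},
    {"tx": 0, "ty": 0, "tz": 0, "spin": 0},
  ],
)

```text
clock: 6.35
tool_pos: [0.4637, 0.2205, 0.2459]
tcp_rot: [179.9, 0.3, 9.1]
force: [0.0, -0.6, -0.1]
gripper_width: 0.0856
gripper_force: 0.0
```

```bash
python3 - <<'E'
from h import *
d=snap('wrist'); im=d['img']; print(monitor.get_obs()['tool_pos'])
c=cv2.resize(im[:330,90:530],None,fx=1.8,fy=1.8,interpolation=cv2.INTER_CUBIC); cv2.imwrite('pics/w3.png',c)
for n,p in [('cap',(.454,.295,.013)),('cam',(.56,.153,.074)),('knob',(.472,.139,.04))]: print(n,proj(d,p), (proj(d,p)-[90,0])*1.8)
E
```

```text
[0.4635 0.2203 0.2475]
cap [[240.4588 205.3297]] [[270.8259 369.5934]]
cam [[425.88   112.2733]] [[604.584  202.0919]]
knob [[407.6439 218.05  ]] [[571.7591 392.4899]]
```

View pics/w3.png

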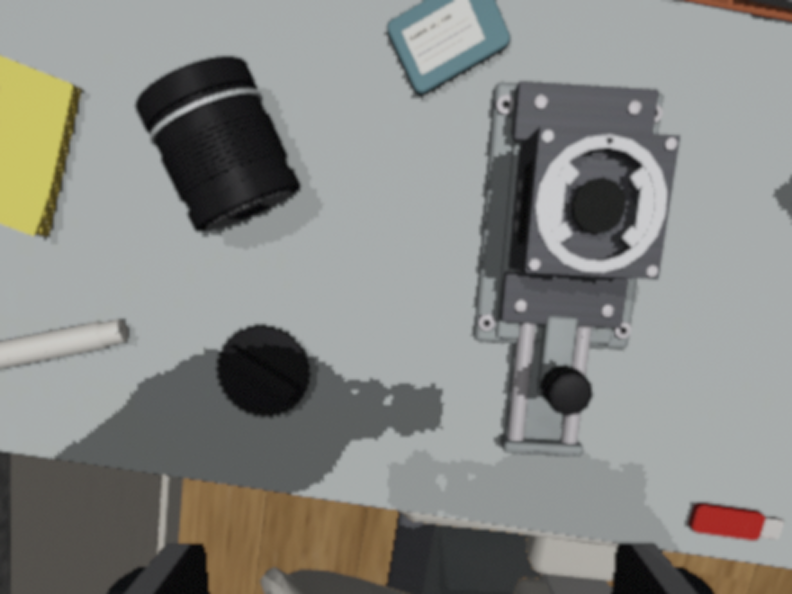

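The close view has the mount ring centre at crop (602,203), the black dot (+x) at (610,140), the knob at (567,390), and the cap at (264,371). The shadow covers part of the desk. Next I'll take numeric fits.

```bash
python3 - <<'E'
from h import *
d=load('wrist'); im=d['img']; g=cv2.cvtColor(im,cv2.COLOR_BGR2GRAY)
f=lambda u,v:(u/1.8+90,v/1.8)
# ring
m=np.zeros_like(g); m[60:160,370:480]=(g[60:160,370:480]>150)
ks=cv2.findContours(m,cv2.RETR_EXTERNAL,cv2.CHAIN_APPROX_NONE)[0]
k=max(ks,key=cv2.contourArea); e=cv2.fitEllipse(cv2.convexHull(k)); print('ring',e, plane(d,e[0],.074))
S=[f(548,135),f(671,143),f(652,271),f(535,265)]
P=np.array([plane(d,s,.074) for s in S]); print(P,P.mean(0))
v1=(P[0]+P[1]-P[2]-P[3])/2; v2=(P[0]+P[3]-P[1]-P[2])/2
print('yaw x',np.degrees(np.arctan2(v1[1],v1[0])),'yaw y-90',np.degrees(np.arctan2(v2[1],v2[0]))-90,np.linalg.norm(v1),np.linalg.norm(v2))
dot=plane(d,f(610,140),.074); c=plane(d,e[0],.074); w=dot-c; print('dot',w,np.degrees(np.arctan2(w[1],w[0])))
# vise base corners screws z~.014: 
B=[f(505,103),f(658,113),f(623,331),f(487,322)]
Q=np.array([plane(d,s,.012) for s in B]); u1=(Q[0]+Q[1]-Q[2]-Q[3])/2; print('vise',Q.mean(0),np.degrees(np.arctan2(u1[1],u1[0])))
# knob
m=(g<45).astype(np.uint8); 
for k in cv2.findContours(m,cv2.RETR_EXTERNAL,cv2.CHAIN_APPROX_NONE)[0]:
    a=cv2.contourArea(k)
    if 300<a<6000 and len(k)>5: print(a,cv2.fitEllipse(k), cv2.minAreaRect(k), 'p.013',plane(d,cv2.fitEllipse(k)[0],.013),'p.05',plane(d,cv2.fitEllipse(k)[0],.05))
# cap
print(g[190:222:2,222:256:2])
roi=im[176:236,205:270].astype(float).mean(2); roi=np.clip((roi-5)*6,0,255).astype(np.uint8)
cv2.imwrite('pics/cap.png',cv2.resize(roi,None,fx=8,fy=8,interpolation=cv2.INTER_CUBIC))
E
```

```text
ring ((423.70233154296875, 112.57670593261719), (71.2255630493164, 78.03968048095703), 26.750762939453125) [0.5595 0.1546]
[[0.5817 0.182 ]
 [0.5867 0.1314]
 [0.5358 0.1261]
 [0.5303 0.1766]] [0.5586 0.154 ]
yaw x 6.021945439508557 yaw y-90 5.9512134698312735 0.051495332887157366 0.050798466523226185
dot [0.0244 0.0019] 4.501418280691782
vise [0.5538 0.1531] 5.462728573223509
636.5 ((317.8987731933594, 309.8767395019531), (21.213581085205078, 43.84762954711914), 11.003864288330078) ((317.4480285644531, 309.5360107421875), (19.856287002563477, 38.99702835083008), 10.304845809936523) p.013 [0.3557 0.203 ] p.05 [0.3737 0.2059]
3735.5 ((607.7367553710938, 264.6065368652344), (63.764522552490234, 83.54501342773438), 17.306211471557617) ((615.5040283203125, 264.75299072265625), (66.50949096679688, 78.99773406982422), 35.942108154296875) p.013 [ 0.4521 -0.0807] p.05 [ 0.4601 -0.0486]
359.0 ((626.3638916015625, 216.6064453125), (15.244027137756348, 34.45703125), 104.32772827148438) ((626.042236328125, 215.99183654785156), (30.89188575744629, 14.752608299255371), 15.64224624633789) p.013 [ 0.
[... 2173 characters left out ...]
15 10 11 11 16 15 16 15 16 16 17 14 17 15 15 17 21]
 [13 17 14  9  9 11 15 17 17 17 15 19 15 16 15 15 16]
 [16 18 17 16 11  8 11 13 14 18 16 18 18 16 17 16 16]
 [16 17 18 17 18 15  9  8 13 16 16 17 18 17 17 18 16]
 [16 16 17 16 18 16 17 11 12 12 15 17 18 17 17 19 17]
 [16 14 16 15 17 17 18 17 16 13 10 11 14 16 18 16 15]
 [14 13 13 17 17 17 17 14 18 15 14  8  9 12 15 15 17]
 [16 14 16 17 13 14 16 17 17 18 15 14 11 11  8 15 16]
 [13 14 17 14 15 16 15 16 16 19 17 17 17 14  9 10 13]
 [16 16 15 17 13 14 16 16 15 19 13 17 17 18 16 10  9]
 [16 16 13 14 16 16 14 15 14 15 16 16 16 16 16 17 13]
 [14 16 15 15 17 14 15 15 13 15 18 16 17 16 16 13 10]
 [14 15 15 15 17 15 17 17 16 15 15 13 15 15 16 10 10]]
```

View pics/cap.png

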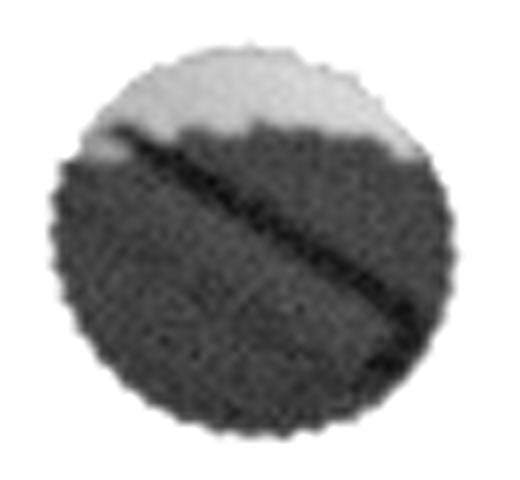

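The cap picture shows the bar's camera-facing side as a dark band from (115,130) to (415,310), at 8x scale. From that I get the bar yaw.

```bash
python3 - <<'E'
from h import *
d=load('wrist')
f=lambda u,v:(u/8+205-.5,v/8+176-.5)
a=plane(d,f(115,130),.019);b=plane(d,f(415,310),.019);w=a-b; L=np.linalg.norm(w)
print('face mid',(a+b)/2,'len',L,'yaw',np.degrees(np.arctan2(w[1],w[0])))
# disc circle: centre via plane points of contour at z=.013
im=d['img'];g=cv2.cvtColor(im,cv2.COLOR_BGR2GRAY);m=(g<45).astype(np.uint8)
k=[k for k in cv2.findContours(m,cv2.RETR_EXTERNAL,cv2.CHAIN_APPROX_NONE)[0] if 1500<cv2.contourArea(k)<2000][0]
Wp=np.array([plane(d,p[0],.012) for p in k]).astype(np.float32)
print(cv2.minEnclosingCircle(Wp), Wp.mean(0), (Wp.max(0)+Wp.min(0))/2,np.ptp(Wp,axis=0))
c=np.array([.4525,.2985]); u=w/L; print('face offset',np.cross(u,(a+b)/2-c))
for uv in [(404,216)]: print([plane(d,uv,z) for z in (.03,.04,.05)])
go([.4527,.2988,.10],np.degrees(np.arctan2(w[1],w[0])))
E
```

```text
face mid [0.457  0.2967] len 0.040792667906317547 yaw 66.92834863465951
((0.4522363841533661, 0.29907697439193726), 0.02516045793890953) [0.4523 0.2995] [0.4521 0.299 ] [0.049  0.0499]
face offset -0.00486707327827702
[array([0.4716, 0.14  ]), array([0.4733, 0.1427]), array([0.475 , 0.1454])]
yaw0 9.17 spin -12.602 (short) | t [ 2.7196 -1.6301  5.8989] q1,q6 [42.9166 56.2509]<stdin>:11: DeprecationWarning: Arrays of 2-dimensional vectors are deprecated. Use arrays of 3-dimensional vectors instead. (deprecated in NumPy 2.0)
```

>>> servo_tool(
  motion=[
    {"tx": 0, "ty": 0, "tz": 0.3, "spin": -0.97},
    {"tx": 0, "ty": 0, "tz": 0.3, "spin": -0.97},
    {"tx": 0, "ty": 0, "tz": 0.3, "spin": -0.97},
    {"tx": 0, "ty": 0, "tz": 0.3, "spin": -0.97},
    {"tx": 0, "ty": 0, "tz": 0.3, "spin": -0.97},
    {"tx": 0, "ty": 0, "tz": 0.3, "spin": -0.97},
    {"tx": 0, "ty": 0, "tz": 0.3, "spin": -0.97},
    {"tx": 0, "ty": 0, "tz": 0.3, "spin": -0.97},
    {"tx": 0, "ty": 0, "tz": 0.3, "spin": -0.97},
    {"tx": 0, "ty": 0, "tz": 0.3, "spin": -0.97},
    {"tx": 0, "ty": 0, "tz": 0.3, "spin": -0.97},
    {"tx": 0, "ty": 0, "tz": 0.3, "spin": -0.97},
    {"tx": 0, "ty": 0, "tz": 0.3, "spin": -0.96},
    {"tx": 0.68, "ty": -0.41, "tz": 0.7, "spin": 0},
    {"tx": 0.68, "ty": -0.41, "tz": 0.7, "spin": 0},
    {"tx": 0.68, "ty": -0.41, "tz": 0.7, "spin": 0},
    {"tx": 0.68, "ty": -0.42, "tz": 0.7, "spin": 0},
    {"tx": 0, "ty": 0, "tz": 0, "spin": 0},
    {"tx": 0, "ty": 0, "tz": 0, "spin": 0},
  ],
)

```text
clock: 8.3
tool_pos: [0.4521, 0.2993, 0.0823]
tcp_rot: [180.0, -0.0, 67.1]
force: [-0.4, -0.3, -0.3]
gripper_width: 0.0853
gripper_force: 0.0
```

```bash
python3 - <<'E'
from h import *
go([.4522,.299,.031],66.9)
d=snap('wrist');im=d['img'];g=cv2.cvtColor(im,cv2.COLOR_BGR2GRAY); print(proj(d,(.4522,.299,.012)))
p=proj(d,(.4522,.299,.012))[0].astype(int)
roi=im[max(p[1]-150,0):p[1]+150,max(0,p[0]-200):p[0]+200].astype(float).mean(2); roi=np.clip((roi-5)*3,0,255).astype(np.uint8)
cv2.imwrite('pics/cap2.png',roi)
E
```

```text
yaw0 67.07 spin 0.037 (short) | t [-0.0114  0.0083  2.0531] q1,q6 [ 50.0689 106.9835]
[[320.2705 263.8205]]
```

View pics/cap2.png

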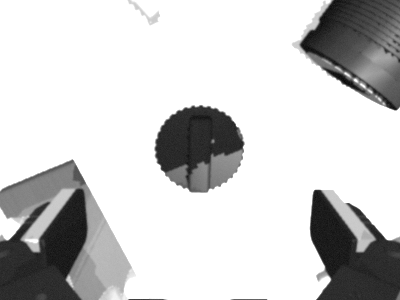

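The cap disc is centred at (199.5,149), the bar is vertical in the picture, and both are centred between the fingers. Descending and gripping.

>>> servo_tool(
  motion=[
    {"tx": 0, "ty": 0, "tz": 0.5, "spin": 0.03},
    {"tx": 0, "ty": 0, "tz": 0.5, "spin": 0},
    {"tx": 0, "ty": 0, "tz": 0.5, "spin": 0},
    {"tx": 0, "ty": 0, "tz": 0.5, "spin": 0},
    {"tx": 0, "ty": 0, "tz": 0.08, "spin": 0},
  ],
)

```text
clock: 8.85
tool_pos: [0.4511, 0.298, 0.0272]
tcp_rot: [-179.9, 0.2, 66.9]
force: [-0.2, -0.2, -0.0]
gripper_width: 0.0854
gripper_force: 0.0
```

>>> servo_tool(
  motion=[
    {"tx": 0, "ty": 0, "tz": 0, "spin": 0},
    {"tx": 0, "ty": 0, "tz": 0, "spin": 0},
    {"tx": 0, "ty": 0, "tz": 0, "spin": 0},
    {"tx": 0, "ty": 0, "tz": 0, "spin": 0},
    {"tx": 0, "ty": 0, "tz": 0, "spin": 0},
    {"tx": 0, "ty": 0, "tz": 0, "spin": 0},
    {"tx": 0, "ty": 0, "tz": 0, "spin": 0},
    {"tx": 0, "ty": 0, "tz": 0, "spin": 0},
  ],
  fingers=1,
  newtons=60,
)

```text
clock: 9.65
tool_pos: [0.4524, 0.2995, 0.0301]
tcp_rot: [180.0, -0.1, 66.9]
force: [-0.7, -0.5, 5.2]
gripper_width: 0.01
gripper_force: 60.5
```

>>> servo_tool(
  motion=[
    {"tx": 0, "ty": 0, "tz": -0.5, "spin": 0},
    {"tx": 0, "ty": 0, "tz": -0.8, "spin": 0.5},
    {"tx": 0, "ty": 0, "tz": -0.9, "spin": 1},
    {"tx": 0, "ty": 0, "tz": -0.9, "spin": 1},
    {"tx": 0, "ty": 0, "tz": -0.9, "spin": 1},
    {"tx": 0, "ty": 0, "tz": -0.8, "spin": 1},
    {"tx": 0, "ty": 0, "tz": 0, "spin": 1},
    {"tx": 0, "ty": 0, "tz": 0, "spin": 1},
    {"tx": 0, "ty": 0, "tz": 0, "spin": 1},
    {"tx": 0, "ty": 0, "tz": 0, "spin": 1},
    {"tx": 0, "ty": 0, "tz": 0, "spin": 1},
    {"tx": 0, "ty": 0, "tz": 0, "spin": 1},
    {"tx": 0, "ty": 0, "tz": 0, "spin": 1},
    {"tx": 0, "ty": 0, "tz": 0, "spin": 1},
    {"tx": 0, "ty": 0, "tz": 0, "spin": 0.8},
    {"tx": 0, "ty": 0, "tz": 0, "spin": 0},
  ],
)

```text
clock: 11.25
tool_pos: [0.452, 0.299, 0.1498]
tcp_rot: [180.0, 0.0, 5.9]
force: [-0.2, -0.0, -0.0]
gripper_width: 0.0099
gripper_force: 59.8
```

>>> servo_tool(
  motion=[
    {"tx": 0.3, "ty": 0.6, "tz": 0, "spin": 0},
    {"tx": 0.5, "ty": 0.9, "tz": 0, "spin": 0},
    {"tx": 0.5, "ty": 0.9, "tz": 0, "spin": 0},
    {"tx": 0.5, "ty": 0.9, "tz": 0, "spin": 0},
    {"tx": 0.5, "ty": 0.9, "tz": 0, "spin": 0},
    {"tx": 0.5, "ty": 0.9, "tz": 0, "spin": 0},
    {"tx": 0.5, "ty": 0.7, "tz": 0, "spin": 0},
    {"tx": 0.3, "ty": 0.4, "tz": 0, "spin": 0},
    {"tx": 0, "ty": 0, "tz": 0, "spin": 0},
    {"tx": 0, "ty": 0, "tz": 0, "spin": 0},
  ],
)

```text
clock: 12.25
tool_pos: [0.5575, 0.1546, 0.1494]
tcp_rot: [-180.0, 0.0, 6.0]
force: [-0.7, -0.3, -0.7]
gripper_width: 0.01
gripper_force: 59.8
```

```bash
python3 - <<'E'
from h import *
o=monitor.get_obs(); print(o['tool_pos'],o['tcp_rot'],o['gripper_width'])
go([.559,.1543,.104],6)
d=snap('wrist','w4.png'); t=snap('top'); 
cv2.imwrite('pics/t4.png',cv2.resize(t['img'][185:275,165:265],None,fx=6,fy=6,interpolation=cv2.INTER_CUBIC))
E
```

```text
[0.5575 0.1546 0.1494] [-179.9885    0.0237    5.9654] 0.010013200613492763
yaw0 5.97 spin -0.008 (short) | t [0.0596 0.0178 1.8177] q1,q6 [30.9655 65.0074]
```

View pics/w4.png

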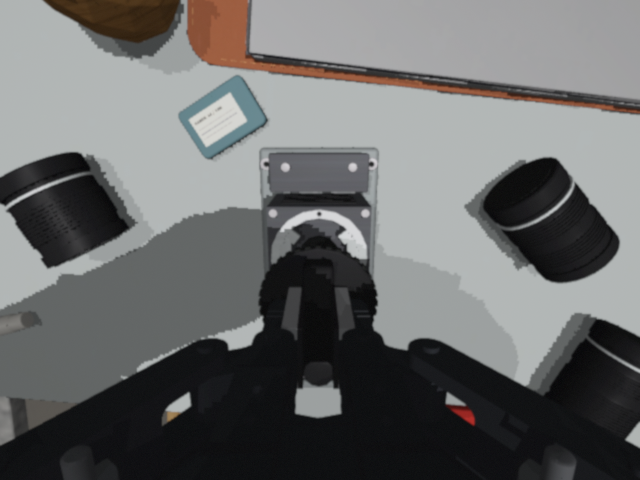

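The cap is held over the mount with its disc centred at about (319,295). The ring dot is at (319,213) and the screws are at (272,213) and (364,213).

```bash
python3 - <<'E'
from h import *
d=load('wrist'); im=d['img']; g=cv2.cvtColor(im,cv2.COLOR_BGR2GRAY)
c=np.array([.559,.1543]);a=np.radians(6);ex=np.array([np.cos(a),np.sin(a)]);ey=np.array([-ex[1],ex[0]])
print('pred screws',proj(d,[np.r_[c+.0257*ex+s*.0254*ey,.074] for s in(1,-1)]), 'dot',proj(d,np.r_[c+.0245*ex,.074]))
print('meas screws world',[plane(d,p,.074) for p in [(272,213),(364,213.2)]], plane(d,(319,213),.074))
tp=monitor.get_obs()['tool_pos']
print('disc pred (rim left,right)',proj(d,[np.r_[tp[:2]+s*.025*ey,.1324] for s in(1,-1)]),'front',proj(d,np.r_[tp[:2]+.025*ex,.1324]),proj(d,np.r_[tp[:2]+.021*ex,.1444]))
print(g[300,245:290:1]); print(g[300,350:392:1])
print(g[225:285:2,316])
E
```

```text
pred screws [[272.9031 212.212 ]
 [364.9525 212.0805]] dot [[318.9202 214.2839]]
meas screws world [array([0.5814, 0.1827]), array([0.5865, 0.1322])] [0.5841 0.1569]
disc pred (rim left,right) [[257.8385 302.7151]
 [376.4348 302.593 ]] front [[316.9908 245.6983]] [[316.9169 264.8188]]
[102 102 102 102 102 101 102 101 102 101 102 101  97  77  46  21  15  16
  17  18  17  17  18  18  17  17  15   9  15  16  17  18  18  18  17  18
  17  17  19  18  28  48  61  66  67]
[ 37  22  19  17  18  17  18  17  17  19  19  16  14  14  11  12  12  13
  13  10  13  12  11  11  11  16  48 102 144 158 160 159 159 159 159 159
 159 159 159 159 160 159]
[94 83 47 47 46 39 19 20 21 18 21 33 44 44 42 43 40 20 15 12 18 25 29 31
 29 17 19 18 16 16]
```

>>> servo_tool(
  motion=[
    {"tx": 0.05, "ty": 0, "tz": 0.3, "spin": 0},
    {"tx": 0, "ty": 0, "tz": 0.4, "spin": 0},
    {"tx": 0, "ty": 0, "tz": 0.4, "spin": 0},
    {"tx": 0, "ty": 0, "tz": 0.3, "spin": 0},
    {"tx": 0, "ty": 0, "tz": 0.2, "spin": 0},
    {"tx": 0, "ty": 0, "tz": 0.15, "spin": 0},
    {"tx": 0, "ty": 0, "tz": 0.15, "spin": 0},
    {"tx": 0, "ty": 0, "tz": 0, "spin": 0},
    {"tx": 0, "ty": 0, "tz": 0, "spin": 0},
  ],
)

```text
clock: 13.25
tool_pos: [0.5591, 0.1545, 0.1023]
tcp_rot: [-180.0, -0.0, 5.9]
force: [-0.3, -0.6, -0.7]
gripper_width: 0.0098
gripper_force: 59.9
```

>>> servo_tool(
  motion=[
    {"tx": 0, "ty": 0, "tz": 0.1, "spin": 0},
    {"tx": 0, "ty": 0, "tz": 0.1, "spin": 0},
    {"tx": 0, "ty": 0, "tz": 0.06, "spin": 0},
    {"tx": 0, "ty": 0, "tz": 0, "spin": 0},
    {"tx": 0, "ty": 0, "tz": 0, "spin": 0},
  ],
)

```text
clock: 13.75
tool_pos: [0.5593, 0.1546, 0.0961]
tcp_rot: [-180.0, -0.1, 6.0]
force: [-0.7, 0.6, 5.3]
gripper_width: 0.0101
gripper_force: 60.5
```

>>> servo_tool(
  motion=[
    {"tx": 0, "ty": 0, "tz": 0.04, "spin": 0},
    {"tx": 0, "ty": 0, "tz": 0, "spin": 0},
    {"tx": 0, "ty": 0, "tz": 0, "spin": 0},
  ],
)

```text
clock: 14.05
tool_pos: [0.5594, 0.1546, 0.0961]
tcp_rot: [-180.0, -0.1, 6.0]
force: [-4.2, -0.1, 10.3]
gripper_width: 0.0101
gripper_force: 61.2
```

>>> servo_tool(
  motion=[
    {"tx": 0, "ty": 0, "tz": 0, "spin": 0.98},
    {"tx": 0, "ty": 0, "tz": 0, "spin": 0.98},
    {"tx": 0, "ty": 0, "tz": 0, "spin": 0.98},
    {"tx": 0, "ty": 0, "tz": 0, "spin": 0.98},
    {"tx": 0, "ty": 0, "tz": 0, "spin": 0.98},
    {"tx": 0, "ty": 0, "tz": 0, "spin": 0.98},
    {"tx": 0, "ty": 0, "tz": 0, "spin": 0.98},
    {"tx": 0, "ty": 0, "tz": 0, "spin": 0.98},
    {"tx": 0, "ty": 0, "tz": 0, "spin": 0.98},
    {"tx": 0, "ty": 0, "tz": 0, "spin": 0.98},
    {"tx": 0, "ty": 0, "tz": 0, "spin": 0.98},
    {"tx": 0, "ty": 0, "tz": 0, "spin": 0.98},
    {"tx": 0, "ty": 0, "tz": 0, "spin": 0.98},
    {"tx": 0, "ty": 0, "tz": 0, "spin": 0.98},
    {"tx": 0, "ty": 0, "tz": 0, "spin": 0.98},
    {"tx": 0, "ty": 0, "tz": 0, "spin": 0.98},
    {"tx": 0, "ty": 0, "tz": 0, "spin": 0.98},
    {"tx": 0, "ty": 0, "tz": 0, "spin": 0.98},
    {"tx": 0, "ty": 0, "tz": 0, "spin": 0.98},
    {"tx": 0, "ty": 0, "tz": 0, "spin": 0.98},
  ],
)

```text
clock: 16.05
tool_pos: [0.5604, 0.1548, 0.0961]
tcp_rot: [-179.8, 0.0, -84.0]
force: [0.4, 0.4, 9.1]
gripper_width: 0.0102
gripper_force: 60.8
```

>>> servo_tool(
  motion=[
    {"tx": 0, "ty": 0, "tz": 0, "spin": 0.3},
    {"tx": 0, "ty": 0, "tz": 0, "spin": 0},
    {"tx": 0, "ty": 0, "tz": 0, "spin": 0},
  ],
)

```text
clock: 16.35
tool_pos: [0.5604, 0.1548, 0.0961]
tcp_rot: [-179.8, 0.0, -85.2]
force: [1.0, -0.0, 8.3]
gripper_width: 0.0098
gripper_force: 60.8
```

```bash
python3 - <<'E'
from h import *
o=monitor.get_obs(); print(o['tcp_rot'],o['moment'],o['force'],o['q'])
E
```

```text
[-179.786     0.0258  -85.2388] [-0.0247 -0.0329  0.0025] [ 0.9679 -0.0409  8.3486] [ 30.8852  22.9297  -4.3628   0.0801 -62.504  -26.1609]
```

>>> servo_tool(
  motion=[
    {"tx": 0, "ty": 0, "tz": 0, "spin": 0.4},
    {"tx": 0, "ty": 0, "tz": 0, "spin": 0.4},
    {"tx": 0, "ty": 0, "tz": 0, "spin": 0},
    {"tx": 0, "ty": 0, "tz": 0, "spin": 0},
  ],
)

```text
clock: 16.75
tool_pos: [0.5604, 0.1548, 0.0961]
tcp_rot: [-179.8, 0.0, -88.9]
force: [-0.5, -0.7, 8.0]
gripper_width: 0.0099
gripper_force: 60.8
```

```bash
python3 - <<'E'
from h import *
o=monitor.get_obs(); print(o['tcp_rot'],o['moment'],o['force'],o['q'])
E
```

```text
[-179.7851    0.0416  -88.9109] [-0.0284 -0.0796 -0.0149] [-0.5078 -0.7004  7.9972] [ 30.8833  22.9328  -4.3586   0.0797 -62.5014 -29.831 ]
```

>>> servo_tool(
  motion=[
    {"tx": 0, "ty": 0, "tz": 0, "spin": 0},
    {"tx": 0, "ty": 0, "tz": 0, "spin": 0},
    {"tx": 0, "ty": 0, "tz": 0, "spin": 0},
    {"tx": 0, "ty": 0, "tz": 0, "spin": 0},
    {"tx": 0, "ty": 0, "tz": -0.5, "spin": 0},
    {"tx": 0, "ty": 0, "tz": -1, "spin": 0},
    {"tx": 0, "ty": 0, "tz": -1, "spin": 0},
    {"tx": 0, "ty": 0, "tz": -1, "spin": 0},
    {"tx": 0, "ty": 0, "tz": -0.5, "spin": 0},
    {"tx": 0, "ty": 0, "tz": 0, "spin": 0},
  ],
  fingers=0.3,
)

```text
clock: 17.75
tool_pos: [0.5599, 0.1549, 0.1968]
tcp_rot: [-179.8, 0.1, -88.9]
force: [-0.0, 0.1, -0.6]
gripper_width: 0.0595
gripper_force: 0.0
```

```bash
python3 - <<'E'
from h import *
d=snap('wrist'); print(monitor.get_obs()['clock'])
p=proj(d,(.559,.1546,.081))[0].astype(int);print(p)
im=d['img'][max(p[1]-150,0):p[1]+150,max(0,p[0]-200):p[0]+200]; cv2.imwrite('pics/c5.png',np.clip((im.astype(float)-5)*2.5,0,255).astype(np.uint8))
E
```

```text
17.8
[318 241]
```

View pics/c5.png

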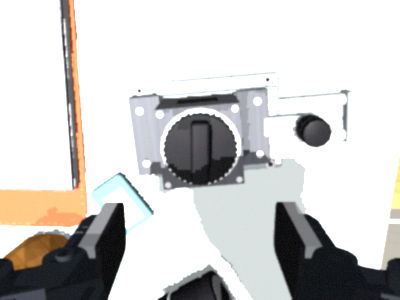

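The picture shows the cap seated inside the white ring at (201,148), with the bar nearly vertical. I'll check its angle numerically against the camera body.

```bash
python3 - <<'E'
from h import *
d=load('wrist'); g=cv2.cvtColor(d['img'],cv2.COLOR_BGR2GRAY).astype(int)
x0,y0=318-200,max(0,241-150)
for r in range(y0+112,y0+186,5): print(r,g[r,x0+180:x0+226])
print(monitor.get_obs()['tcp_rot'])
E
```

```text
203 [ 82  94 112 134 154 171 174 167 163 167 176 175 167 159 152 157 160 156
 141 119 109 124 148 157 156 145 143 153 160 166 177 179 176 166 159 154
 152 140 121 101  92  89  89  89  87  87]
208 [137  86  51  46  44  38  34  35  37  36  37  37  39  38  37  38  38  39
  37  38  37  38  38  37  37  37  37  38  36  35  35  38  39  35  33  36
  41  45  50  58  72 114 162 177 175 160]
213 [ 38  37  38  37  37  38  37  37  38  36  34  26  16  14  15  13  16  16
  15  15  15  14  15  13  15  12  13  14  21  31  35  40  44  42  42  42
  42  42  41  40  38  36  33  36  67 119]
218 [36 36 37 36 36 36 35 36 36 38 31 27 34 42 43 44 43 42 43 42 42 42 40 41
 40 39 36 28 24 15 15 24 35 40 41 41 40 39 41 41 40 40 40 40 39 38]
223 [43 43 44 43 43 42 43 42 42 39 32 30 33 40 44 43 43 42 41 41 42 41 41 41
 40 40 37 29 23 19 11 16 29 38 40 39 40 40 40 40 39 39 40 39 39 39]
228 [42 41 42 42 41 42 42 42 40 39 34 30 34 40 43 43 42 41 42 41 40 39 39 39
 39 38 35 27 19 14 12 16 28 37 39 39 39 40 39 38 39 38 39 38 38 38]
233 [41 40 40 40 41 40 40 39 40 39 33 28 33 39 41 43 41 41 40 41 40 40 39 39
 38 37 33 28
[... 547 characters left out ...]
37 35 35 36 35 35 34
 35 34 31 27 19 14 12 14 16 17 17 18 16 17 17 16 16 18 15 17 14 16]
258 [36 37 34 35 36 36 35 35 35 35 30 27 28 34 36 36 36 36 36 35 32 26 22 19
 17 17 16 14 12 10 14 16 16 18 17 16 17 17 16 17 17 16 15 15 17 17]
263 [15 17 16 17 17 18 17 16 16 17 17 20 24 27 28 21 17 17 17 19 17 17 16 16
 17 13 15 12 13 13 15 16 17 16 16 16 16 18 15 18 17 16 14 15 19 28]
268 [36 23 19 16 18 17 14 16 14 17 16 14 13 16 18 16 18 18 17 17 14 15 16 18
 14 16 17 12 12 15 16 17 17 17 17 16 17 15 19 31 50 62 51 39 41 44]
273 [43 44 42 47 54 51 39 27 26 38 50 44 28 20 19 17 18 18 19 16 16 15 16 15
 15 15 15 23 43 59 51 34 27 38 58 60 51 44 42 43 43 43 42 42 41 41]
[-179.9492    0.0566  -88.9383]
```

```bash
python3 - <<'E'
from h import *
d=load('wrist'); g=cv2.cvtColor(d['img'],cv2.COLOR_BGR2GRAY)
x0,y0=118,91
f=lambda u,v:(u+x0,v+y0)
P=np.array([plane(d,f(*s),.074) for s in [(160,114),(235,109),(240,180),(168,185)]]); print(P,P.mean(0))
m=(g<30).astype(np.uint8); m2=np.zeros_like(m); m2[y0+105:y0+155,x0+290:x0+340]=m[y0+105:y0+155,x0+290:x0+340]
k=max(cv2.findContours(m2,cv2.RETR_EXTERNAL,cv2.CHAIN_APPROX_NONE)[0],key=cv2.contourArea); print(cv2.boundingRect(k),cv2.fitEllipse(k))
c,v=ray(d,cv2.fitEllipse(k)[0]); 
for z in (.03,.035,.04,.045,.05): print(z,c[:2]+v[:2]*(z-c[2])/v[2])
for y in (5,5.5,6): a=np.radians(y); print(np.array([.559,.1546])-.084*np.array([np.cos(a),np.sin(a)]))
E
```

```text
[[0.5865 0.1316]
 [0.5359 0.1272]
 [0.5302 0.178 ]
 [0.5814 0.1828]] [0.5585 0.1549]
(415, 206, 26, 26) ((429.5325012207031, 220.0266876220703), (25.065650939941406, 29.266860961914062), 119.15811157226562)
0.03 [0.4697 0.1495]
0.035 [0.4712 0.1484]
0.04 [0.4727 0.1474]
0.045 [0.4743 0.1463]
0.05 [0.4758 0.1452]
[0.4753 0.1473]
[0.4754 0.1465]
[0.4755 0.1458]
```

```bash
python3 - <<'E'
from h import *
go([.475,.1464,.050],-84.5)
E
```

```text
yaw0 -88.94 spin -0.968 (short) | t [0.0088 3.3792 5.7958] q1,q6 [ 30.8904 -29.8227]
```

>>> servo_tool(
  motion=[
    {"tx": 0, "ty": 0, "tz": 0, "spin": -0.97},
    {"tx": 0, "ty": 0.6, "tz": 0, "spin": 0},
    {"tx": 0, "ty": 0.9, "tz": 0, "spin": 0},
    {"tx": 0, "ty": 0.9, "tz": 0.3, "spin": 0},
    {"tx": 0, "ty": 0.7, "tz": 0.8, "spin": 0},
    {"tx": 0, "ty": 0.28, "tz": 0.8, "spin": 0},
    {"tx": 0, "ty": 0, "tz": 0.8, "spin": 0},
    {"tx": 0, "ty": 0, "tz": 0.8, "spin": 0},
    {"tx": 0, "ty": 0, "tz": 0.8, "spin": 0},
    {"tx": 0, "ty": 0, "tz": 0.7, "spin": 0},
    {"tx": 0, "ty": 0, "tz": 0.5, "spin": 0},
    {"tx": 0, "ty": 0, "tz": 0.3, "spin": 0},
    {"tx": 0, "ty": 0, "tz": 0, "spin": 0},
    {"tx": 0, "ty": 0, "tz": 0, "spin": 0},
  ],
)

```text
clock: 19.2
tool_pos: [0.4748, 0.1463, 0.0495]
tcp_rot: [180.0, -0.0, -84.5]
force: [-0.2, 0.6, -1.1]
gripper_width: 0.0595
gripper_force: 0.0
```

>>> servo_tool(
  motion=[
    {"tx": 0, "ty": 0, "tz": 0, "spin": 0},
    {"tx": 0, "ty": 0, "tz": 0, "spin": 0},
    {"tx": 0, "ty": 0, "tz": 0, "spin": 0},
    {"tx": 0, "ty": 0, "tz": 0, "spin": 0},
    {"tx": 0, "ty": 0, "tz": 0, "spin": 0},
    {"tx": 0, "ty": 0, "tz": 0, "spin": 0},
  ],
  fingers=1,
  newtons=40,
)

```text
clock: 19.8
tool_pos: [0.4757, 0.1466, 0.0503]
tcp_rot: [-179.9, 0.0, -84.5]
force: [1.0, -1.5, 5.7]
gripper_width: 0.0209
gripper_force: 39.4
```

>>> servo_tool(
  motion=[
    {"tx": 0, "ty": 0.1, "tz": -0.03, "spin": 0},
    {"tx": 0, "ty": 0.2, "tz": 0, "spin": 0},
    {"tx": 0, "ty": 0.2, "tz": 0, "spin": 0},
    {"tx": 0, "ty": 0.2, "tz": 0, "spin": 0},
    {"tx": 0, "ty": 0.2, "tz": 0, "spin": 0},
    {"tx": 0, "ty": 0.2, "tz": 0, "spin": 0},
    {"tx": 0, "ty": 0.15, "tz": 0, "spin": 0},
    {"tx": 0, "ty": 0, "tz": 0, "spin": 0},
    {"tx": 0, "ty": 0, "tz": 0, "spin": 0},
  ],
)

```text
clock: 20.7
tool_pos: [0.4445, 0.1434, 0.0504]
tcp_rot: [-179.9, 0.0, -84.5]
force: [4.8, -1.3, -0.9]
gripper_width: 0.0208
gripper_force: 39.8
```

>>> servo_tool(
  motion=[
    {"tx": 0, "ty": 0, "tz": 0, "spin": 0},
    {"tx": 0, "ty": 0, "tz": 0, "spin": 0},
    {"tx": 0, "ty": 0, "tz": 0, "spin": 0},
    {"tx": 0, "ty": 0, "tz": -0.6, "spin": 0},
    {"tx": 0, "ty": 0, "tz": -1, "spin": 0},
    {"tx": 0, "ty": 0, "tz": -1, "spin": 0},
    {"tx": 0, "ty": 0, "tz": -1, "spin": 0},
    {"tx": 0, "ty": 0, "tz": -1, "spin": 0},
    {"tx": 0, "ty": 0, "tz": -0.6, "spin": 0},
    {"tx": 0, "ty": 0, "tz": 0, "spin": 0},
  ],
  fingers=0.3,
)

```text
clock: 21.7
tool_pos: [0.4446, 0.144, 0.1824]
tcp_rot: [-179.8, 0.1, -84.5]
force: [-0.4, -0.2, -0.5]
gripper_width: 0.0602
gripper_force: 0.0
```

```bash
python3 - <<'E'
from h import *
d=snap('wrist'); o=monitor.get_obs(); print(o['tool_pos'],o['tcp_rot'])
im=d['img']; g=cv2.cvtColor(im,cv2.COLOR_BGR2GRAY)
a=np.radians(5.5);ex=np.array([np.cos(a),np.sin(a)]);ey=np.array([-ex[1],ex[0]]);c=np.array([.5588,.1547])
print('screw pred',proj(d,[np.r_[c+s*.0255*ex+t*.0255*ey,.074] for s in(1,-1) for t in (1,-1)]))
print('knob pred',proj(d,np.r_[c-.114*ex,.047]))
# screws blobs
m=((g>150)).astype(np.uint8)
n,l,st,ce=cv2.connectedComponentsWithStats(m)
for i in range(1,n):
    if 8<st[i,4]<60: print(st[i,4],ce[i])
cv2.imwrite('pics/w6.png',im)
E
```

```text
[0.4439 0.1437 0.1808] [-179.9315    0.0707  -84.4886]
screw pred [[109.5163 280.2055]
 [ 97.4043 205.7114]
 [184.7467 280.286 ]
 [176.9874 205.7271]]
knob pred [[315.8968 233.821 ]]
10 [1.9 1.9]
33 [6.2424 5.303 ]
50 [109.66 176.14]
28 [253.6071 177.5   ]
11 [211.0909 195.3636]
39 [269.5897 198.    ]
32 [ 96.5 205.5]
34 [176.3824 204.9706]
50 [489.   251.84]
28 [272.1071 253.2857]
53 [478.6226 273.7547]
28 [184.3929 279.8214]
24 [109.25 280.25]
9 [161.2222 279.1111]
26 [385.6154 320.4615]
23 [144.0435 442.7826]
```

View pics/w6.png

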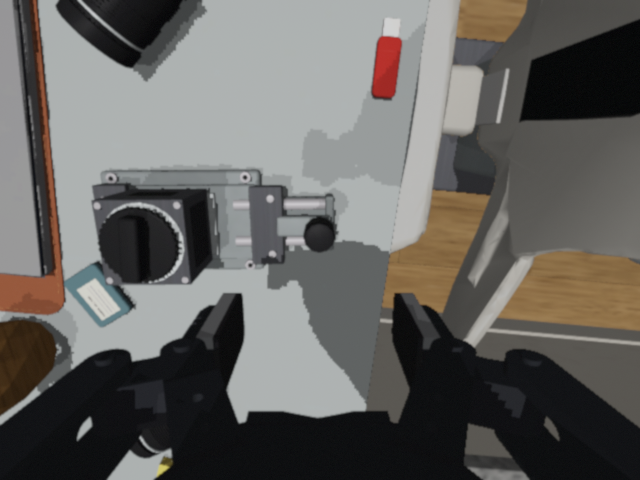

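The jaw is open about 31 mm, with the knob at (319,235). The camera is still in place, because its screws match the predictions within 1 px. Next I grasp the camera.

>>> servo_tool(
  motion=[
    {"tx": 0, "ty": 0, "tz": 0, "spin": -0.98},
    {"tx": 0, "ty": 0, "tz": 0, "spin": -0.98},
    {"tx": 0, "ty": 0, "tz": 0, "spin": -0.98},
    {"tx": 0, "ty": 0, "tz": 0, "spin": -0.98},
    {"tx": 0, "ty": 0, "tz": 0, "spin": -0.98},
    {"tx": 0, "ty": 0, "tz": 0, "spin": -0.98},
    {"tx": 0, "ty": 0, "tz": 0, "spin": -0.98},
    {"tx": 0, "ty": 0, "tz": 0, "spin": -0.98},
    {"tx": 0, "ty": 0, "tz": 0, "spin": -0.98},
    {"tx": 0, "ty": 0, "tz": 0, "spin": -0.98},
    {"tx": 0, "ty": 0, "tz": 0, "spin": -0.98},
    {"tx": 0, "ty": 0, "tz": 0, "spin": -0.98},
    {"tx": 0, "ty": 0, "tz": 0, "spin": -0.98},
    {"tx": 0, "ty": 0, "tz": 0, "spin": -0.98},
    {"tx": 0, "ty": 0, "tz": 0, "spin": -0.98},
    {"tx": 0, "ty": 0, "tz": 0, "spin": -0.98},
    {"tx": 0, "ty": 0, "tz": 0, "spin": -0.98},
    {"tx": 0, "ty": 0, "tz": 0, "spin": -0.98},
    {"tx": 0, "ty": 0, "tz": 0, "spin": -0.98},
    {"tx": 0, "ty": 0, "tz": 0, "spin": -1},
  ],
  fingers=0,
)

```text
clock: 23.75
tool_pos: [0.4429, 0.143, 0.1787]
tcp_rot: [179.9, 0.2, 5.6]
force: [0.4, -0.2, -0.6]
gripper_width: 0.085
gripper_force: 0.0
```

>>> servo_tool(
  motion=[
    {"tx": 0.6, "ty": 0, "tz": 0, "spin": 0},
    {"tx": 0.9, "ty": 0, "tz": 0, "spin": 0},
    {"tx": 1, "ty": 0, "tz": 0, "spin": 0},
    {"tx": 1, "ty": 0, "tz": 0, "spin": 0},
    {"tx": 0.8, "ty": 0, "tz": 0, "spin": 0},
    {"tx": 0.32, "ty": 0, "tz": 0, "spin": 0},
    {"tx": 0, "ty": 0, "tz": 0, "spin": 0},
    {"tx": 0, "ty": 0, "tz": 0, "spin": 0},
  ],
)

```text
clock: 24.55
tool_pos: [0.5578, 0.1542, 0.1795]
tcp_rot: [180.0, 0.1, 5.4]
force: [-0.4, 0.6, 0.5]
gripper_width: 0.0856
gripper_force: 0.0
```

```bash
python3 - <<'E'
from h import *
go([.5588,.1547,.05],5.5)
E
```

```text
yaw0 5.44 spin -0.014 (short) | t [ 0.0399 -0.0182  5.1816] q1,q6 [30.9048 64.5398]
```

>>> servo_tool(
  motion=[
    {"tx": 0.04, "ty": -0.02, "tz": 0.5, "spin": 0},
    {"tx": 0, "ty": 0, "tz": 0.7, "spin": 0},
    {"tx": 0, "ty": 0, "tz": 0.8, "spin": 0},
    {"tx": 0, "ty": 0, "tz": 0.8, "spin": 0},
    {"tx": 0, "ty": 0, "tz": 0.8, "spin": 0},
    {"tx": 0, "ty": 0, "tz": 0.7, "spin": 0},
    {"tx": 0, "ty": 0, "tz": 0.5, "spin": 0},
    {"tx": 0, "ty": 0, "tz": 0.3, "spin": 0},
    {"tx": 0, "ty": 0, "tz": 0.08, "spin": 0},
    {"tx": 0, "ty": 0, "tz": 0, "spin": 0},
  ],
)

```text
clock: 25.55
tool_pos: [0.5598, 0.155, 0.0511]
tcp_rot: [-180.0, -0.0, 5.5]
force: [-0.4, 0.0, 0.4]
gripper_width: 0.0855
gripper_force: 0.0
```

>>> servo_tool(
  motion=[
    {"tx": 0, "ty": 0, "tz": 0, "spin": 0},
    {"tx": 0, "ty": 0, "tz": 0, "spin": 0},
    {"tx": 0, "ty": 0, "tz": 0, "spin": 0},
    {"tx": 0, "ty": 0, "tz": 0, "spin": 0},
    {"tx": 0, "ty": 0, "tz": 0, "spin": 0},
    {"tx": 0, "ty": 0, "tz": 0, "spin": 0},
  ],
  fingers=1,
  newtons=70,
)

```text
clock: 26.15
tool_pos: [0.5603, 0.1548, 0.052]
tcp_rot: [180.0, -0.1, 5.5]
force: [-2.0, -1.6, 5.7]
gripper_width: 0.0568
gripper_force: 76.9
```

>>> servo_tool(
  motion=[
    {"tx": -0.1, "ty": 0, "tz": 0, "spin": 0},
    {"tx": -0.1, "ty": 0, "tz": 0, "spin": 0},
    {"tx": -0.1, "ty": 0, "tz": 0, "spin": 0},
    {"tx": -0.1, "ty": 0, "tz": 0, "spin": 0},
    {"tx": 0, "ty": 0, "tz": 0, "spin": 0},
    {"tx": 0, "ty": 0, "tz": 0, "spin": 0},
  ],
)

```text
clock: 26.75
tool_pos: [0.5513, 0.1549, 0.052]
tcp_rot: [-179.9, -0.2, 5.5]
force: [4.3, 2.1, 6.1]
gripper_width: 0.0574
gripper_force: 76.8
```

>>> servo_tool(
  motion=[
    {"tx": 0, "ty": 0, "tz": -0.1, "spin": 0},
    {"tx": 0, "ty": 0, "tz": -0.2, "spin": 0},
    {"tx": 0, "ty": 0, "tz": -0.3, "spin": 0},
    {"tx": 0, "ty": 0, "tz": 0, "spin": 0},
    {"tx": 0, "ty": 0, "tz": 0, "spin": 0},
  ],
)

```text
clock: 27.25
tool_pos: [0.5492, 0.1539, 0.0655]
tcp_rot: [-180.0, 0.1, 5.4]
force: [0.1, 0.1, -6.7]
gripper_width: 0.0571
gripper_force: 75.8
```

>>> servo_tool(
  motion=[
    {"tx": 0, "ty": 0, "tz": -0.5, "spin": 0},
    {"tx": 0, "ty": 0, "tz": -0.8, "spin": 0},
    {"tx": 0, "ty": 0, "tz": -0.9, "spin": 0.5},
    {"tx": 0, "ty": 0, "tz": -0.9, "spin": 0.7},
    {"tx": 0, "ty": 0, "tz": -0.6, "spin": 0.7},
    {"tx": 0, "ty": 0.3, "tz": -0.3, "spin": 0.37},
    {"tx": 0.09, "ty": 0.6, "tz": 0, "spin": 0},
    {"tx": 0.1, "ty": 0.9, "tz": 0, "spin": 0},
    {"tx": 0.1, "ty": 1, "tz": 0, "spin": 0},
    {"tx": 0.1, "ty": 1, "tz": 0, "spin": 0},
    {"tx": 0.1, "ty": 1, "tz": 0, "spin": 0},
    {"tx": 0.1, "ty": 1, "tz": 0, "spin": 0},
    {"tx": 0.1, "ty": 1, "tz": 0, "spin": 0},
    {"tx": 0.1, "ty": 1, "tz": 0, "spin": 0},
    {"tx": 0.1, "ty": 1, "tz": 0, "spin": 0},
    {"tx": 0.1, "ty": 1, "tz": 0, "spin": 0},
    {"tx": 0.1, "ty": 1, "tz": 0, "spin": 0},
    {"tx": 0.1, "ty": 1, "tz": 0, "spin": 0},
    {"tx": 0.1, "ty": 1, "tz": 0, "spin": 0},
    {"tx": 0.1, "ty": 1, "tz": 0, "spin": 0},
  ],
)

```text
clock: 29.25
tool_pos: [0.5531, -0.1947, 0.1645]
tcp_rot: [-180.0, 0.2, -4.9]
force: [0.6, 0.0, -6.1]
gripper_width: 0.0571
gripper_force: 76.6
```

>>> servo_tool(
  motion=[
    {"tx": 0.1, "ty": 1, "tz": 0, "spin": 0},
    {"tx": 0.1, "ty": 1, "tz": 0, "spin": 0},
    {"tx": 0.1, "ty": 1, "tz": 0, "spin": 0},
    {"tx": 0.1, "ty": 1, "tz": 0, "spin": 0},
    {"tx": 0, "ty": 0.9, "tz": 0, "spin": 0},
    {"tx": 0, "ty": 0.6, "tz": 0, "spin": 0},
    {"tx": 0, "ty": 0.4, "tz": 0, "spin": 0},
    {"tx": 0, "ty": 0, "tz": 0, "spin": 0},
    {"tx": 0, "ty": 0, "tz": 0, "spin": 0},
  ],
)

```text
clock: 30.15
tool_pos: [0.5518, -0.3401, 0.1655]
tcp_rot: [-180.0, 0.0, -5.0]
force: [-0.5, -0.0, -5.5]
gripper_width: 0.0575
gripper_force: 76.6
```

```bash
python3 - <<'E'
from h import *
o=monitor.get_obs();print(o['tool_pos'],o['force'],o['gripper_width'])
go([.5508,-.3415,.042],-5)
E
```

```text
[ 0.5518 -0.3401  0.1655] [-0.4908 -0.0053 -5.5496] 0.05747995786396014
yaw0 -4.95 spin 0.011 (short) | t [-0.0331  0.0582  4.9396] q1,q6 [-17.8875 102.9433]
```

>>> servo_tool(
  motion=[
    {"tx": 0, "ty": 0, "tz": 0.5, "spin": 0},
    {"tx": 0, "ty": 0, "tz": 0.8, "spin": 0},
    {"tx": 0, "ty": 0, "tz": 0.9, "spin": 0},
    {"tx": 0, "ty": 0, "tz": 0.9, "spin": 0},
    {"tx": 0, "ty": 0, "tz": 0.7, "spin": 0},
    {"tx": 0, "ty": 0, "tz": 0.5, "spin": 0},
    {"tx": 0, "ty": 0, "tz": 0.3, "spin": 0},
    {"tx": 0, "ty": 0, "tz": 0.15, "spin": 0},
    {"tx": 0, "ty": 0, "tz": 0.1, "spin": 0},
    {"tx": 0, "ty": 0, "tz": 0, "spin": 0},
    {"tx": 0, "ty": 0, "tz": 0, "spin": 0},
  ],
)

```text
clock: 31.25
tool_pos: [0.5524, -0.3408, 0.0453]
tcp_rot: [180.0, -0.1, -5.0]
force: [0.5, 0.2, -6.7]
gripper_width: 0.0572
gripper_force: 76.6
```

>>> servo_tool(
  motion=[
    {"tx": 0, "ty": 0, "tz": 0.06, "spin": 0},
    {"tx": 0, "ty": 0, "tz": 0.05, "spin": 0},
    {"tx": 0, "ty": 0, "tz": 0.04, "spin": 0},
    {"tx": 0, "ty": 0, "tz": 0, "spin": 0},
    {"tx": 0, "ty": 0, "tz": 0, "spin": 0},
  ],
)

```text
clock: 31.75
tool_pos: [0.5521, -0.3407, 0.042]
tcp_rot: [180.0, -0.1, -4.9]
force: [-3.5, 3.6, 5.6]
gripper_width: 0.057
gripper_force: 77.5
```

>>> servo_tool(
  motion=[
    {"tx": 0, "ty": 0, "tz": 0, "spin": 0},
    {"tx": 0, "ty": 0, "tz": 0, "spin": 0},
    {"tx": 0, "ty": 0, "tz": 0, "spin": 0},
    {"tx": 0, "ty": 0, "tz": 0, "spin": 0},
    {"tx": 0, "ty": 0, "tz": -0.4, "spin": 0},
    {"tx": 0, "ty": 0, "tz": -0.8, "spin": 0},
    {"tx": 0, "ty": 0, "tz": -1, "spin": 0},
    {"tx": 0, "ty": 0, "tz": -1, "spin": 0},
    {"tx": 0, "ty": 0, "tz": -1, "spin": -0.5},
    {"tx": 0, "ty": 0, "tz": -0.6, "spin": -0.9},
    {"tx": 0, "ty": 0, "tz": -0.3, "spin": -0.9},
    {"tx": 0, "ty": 0, "tz": 0, "spin": 0},
  ],
  fingers=0,
)

```text
clock: 32.95
tool_pos: [0.5527, -0.3411, 0.1707]
tcp_rot: [179.9, -0.2, 5.6]
force: [0.5, 0.1, -0.8]
gripper_width: 0.0854
gripper_force: 0.0
```

```bash
python3 - <<'E'
from h import *
o=monitor.get_obs();print(o['tool_pos'],o['force'],o['gripper_width'])
go([.4445,.1437,.165],5.5)
t=snap('top'); d=snap('wrist')
print(proj(d,[(.5521,-.3407,.064),(.5521,-.3407,.09)]),proj(t,(.5521,-.3407,.064)))
im=t['img']
cv2.imwrite('pics/m7.png',np.hstack([cv2.resize(im[195:305,330:455],None,fx=3.5,fy=3.5,interpolation=cv2.INTER_CUBIC),cv2.resize(d['img'],None,fx=.5,fy=.5)[:240].repeat(1,0) if 0 else np.zeros((385,1,3),np.uint8)]))
cv2.imwrite('pics/w7.png',d['img'])
E
```

```text
[ 0.5527 -0.3411  0.1707] [ 0.4577  0.0888 -0.8441] 0.08540450393382347
yaw0 5.62 spin 0.027 (short) | t [ -2.451  -19.7167   0.2292] q1,q6 [-17.9058 113.5221]
[[317.9286 245.1616]
 [317.9458 257.4555]] [[424.9476 232.038 ]]
```

>>> servo_tool(
  motion=[
    {"tx": -0.12, "ty": -0.5, "tz": 0, "spin": 0},
    {"tx": -0.12, "ty": -0.9, "tz": 0, "spin": 0},
    {"tx": -0.12, "ty": -1, "tz": 0, "spin": 0},
    {"tx": -0.12, "ty": -1, "tz": 0, "spin": 0},
    {"tx": -0.12, "ty": -1, "tz": 0, "spin": 0},
    {"tx": -0.12, "ty": -1, "tz": 0, "spin": 0},
    {"tx": -0.12, "ty": -1, "tz": 0, "spin": 0},
    {"tx": -0.12, "ty": -1, "tz": 0, "spin": 0},
    {"tx": -0.12, "ty": -1, "tz": 0, "spin": 0},
    {"tx": -0.12, "ty": -1, "tz": 0, "spin": 0},
    {"tx": -0.12, "ty": -1, "tz": 0, "spin": 0},
    {"tx": -0.12, "ty": -1, "tz": 0, "spin": 0},
    {"tx": -0.12, "ty": -1, "tz": 0, "spin": 0},
    {"tx": -0.12, "ty": -1, "tz": 0, "spin": 0},
    {"tx": -0.12, "ty": -1, "tz": 0, "spin": 0},
    {"tx": -0.12, "ty": -1, "tz": 0, "spin": 0},
    {"tx": -0.12, "ty": -1, "tz": 0, "spin": 0},
    {"tx": -0.12, "ty": -1, "tz": 0, "spin": 0},
    {"tx": -0.12, "ty": -1, "tz": 0, "spin": 0},
    {"tx": -0.12, "ty": -0.9, "tz": 0, "spin": 0},
  ],
  fingers=0.3,
)

```text
clock: 35.05
tool_pos: [0.4446, 0.1347, 0.1677]
tcp_rot: [180.0, 0.1, 5.5]
force: [-0.6, -0.1, 0.2]
gripper_width: 0.0596
gripper_force: 0.0
```

>>> servo_tool(
  motion=[
    {"tx": -0.05, "ty": -0.42, "tz": 0, "spin": 0},
    {"tx": 0, "ty": 0, "tz": 0, "spin": 0},
    {"tx": 0, "ty": 0, "tz": 0, "spin": 0},
  ],
)

```text
clock: 35.35
tool_pos: [0.4429, 0.1437, 0.168]
tcp_rot: [180.0, 0.0, 5.6]
force: [-0.7, -0.6, 0.9]
gripper_width: 0.0595
gripper_force: 0.0
```

```bash
python3 - <<'E'
from h import *
go([.4445,.1437,.05],5.5)
d=snap('wrist'); g=cv2.cvtColor(d['img'],cv2.COLOR_BGR2GRAY)
p=proj(d,(.4445,.1437,.047))[0].astype(int); print(p, proj(d,(.4445,.1437,.059)))
m=np.zeros_like(g); s=np.s_[p[1]-35:p[1]+35,p[0]-35:p[0]+35]; m[s]=g[s]<40
k=max(cv2.findContours(m,cv2.RETR_EXTERNAL,cv2.CHAIN_APPROX_NONE)[0],key=cv2.contourArea); print(cv2.boundingRect(k),cv2.fitEllipse(k))
t=snap('top'); gt=cv2.cvtColor(t['img'],cv2.COLOR_BGR2GRAY); P=proj(t,(.5521,-.3407,.064))[0].astype(int); print(P,gt[P[1]-22:P[1]+23:3,P[0]-22:P[0]+23:3])
E
```

```text
yaw0 5.57 spin 0.014 (short) | t [0.0634 0.0061 4.7199] q1,q6 [37.3464 58.2171]
[318 236] [[318.2462 240.6942]]
(304, 222, 34, 37) ((320.0997009277344, 240.24879455566406), (32.11329650878906, 35.854766845703125), 168.8432159423828)
[424 232] [[158 158 158 158 158 157 158 158 158 158 158 158 158 158 158]
 [107 115 122 136 151 151 152 158 158 158 158 158 158 158 158]
 [108 106 119 113 114 110 108 111 116 124 126 133 145 151 155]
 [116 107 114 112  73  97  87 104 115 111 110 108 115 109 115]
 [112 108 111  27  74  81 106  49  46  48  94  79 121 112 108]
 [116 112  60  18  75  79  47  47  47  47  45  94  88 112 111]
 [112  75  58  19 110  39  45  41  34  43  42  48  94 109 110]
 [116  74  58  15 149  22  39  42  46  45  44  43 104 111 115]
 [117  74  58  10 128  46  48  27  25  24  10  36  98 115 117]
 [110  56  56  12  81  57  49  48  48  48  46 114  92 110 123]
 [111  57  50  22 109 100  63  45  49  48 103  86 108 110 119]
 [105  54  38  20  55  68  70  74  89 107  81 125 106 115 140]
 [107  59  48  68  56  48  38  30  20  12  14  64 104 117 153]
 [113 113 115 114  91  69  60  63  49  73  96  98 107 113 153]
 [106 110 110 110 113 114 114 111 115  98 100 101 107 109 153]]
```

>>> servo_tool(
  motion=[
    {"tx": 0.06, "ty": 0.03, "tz": 0.5, "spin": 0},
    {"tx": 0, "ty": 0, "tz": 0.8, "spin": 0},
    {"tx": 0, "ty": 0, "tz": 0.8, "spin": 0},
    {"tx": 0, "ty": 0, "tz": 0.8, "spin": 0},
    {"tx": 0, "ty": 0, "tz": 0.8, "spin": 0},
    {"tx": 0, "ty": 0, "tz": 0.6, "spin": 0},
    {"tx": 0, "ty": 0, "tz": 0.4, "spin": 0},
    {"tx": 0, "ty": 0, "tz": 0, "spin": 0},
    {"tx": 0, "ty": 0, "tz": 0, "spin": 0},
  ],
)

```text
clock: 36.35
tool_pos: [0.4451, 0.1434, 0.0513]
tcp_rot: [-180.0, -0.0, 5.6]
force: [-0.1, 0.7, -0.3]
gripper_width: 0.0598
gripper_force: 0.0
```

>>> servo_tool(
  motion=[
    {"tx": 0, "ty": 0, "tz": 0, "spin": 0},
    {"tx": 0, "ty": 0, "tz": 0, "spin": 0},
    {"tx": 0, "ty": 0, "tz": 0, "spin": 0},
    {"tx": 0, "ty": 0, "tz": 0, "spin": 0},
    {"tx": 0, "ty": 0, "tz": 0, "spin": 0},
    {"tx": 0, "ty": 0, "tz": 0, "spin": 0},
    {"tx": 0.1, "ty": 0, "tz": 0, "spin": 0},
    {"tx": 0.2, "ty": 0, "tz": 0, "spin": 0},
    {"tx": 0.2, "ty": 0, "tz": 0, "spin": 0},
    {"tx": 0.2, "ty": 0, "tz": 0, "spin": 0},
    {"tx": 0.2, "ty": 0, "tz": 0, "spin": 0},
    {"tx": 0.2, "ty": 0, "tz": 0, "spin": 0},
    {"tx": 0.1, "ty": 0, "tz": 0, "spin": 0},
    {"tx": 0, "ty": 0, "tz": 0, "spin": 0},
    {"tx": 0, "ty": 0, "tz": 0, "spin": 0},
  ],
  fingers=1,
  newtons=70,
)

```text
clock: 37.85
tool_pos: [0.4739, 0.1454, 0.0518]
tcp_rot: [179.9, 0.1, 5.6]
force: [-3.9, -3.8, 8.8]
gripper_width: 0.0192
gripper_force: 68.6
```

Now a little more push, until the stop's force shows.

>>> servo_tool(
  motion=[
    {"tx": 0.06, "ty": 0, "tz": 0, "spin": 0},
    {"tx": 0.06, "ty": 0, "tz": 0, "spin": 0},
    {"tx": 0.04, "ty": 0, "tz": 0, "spin": 0},
    {"tx": 0, "ty": 0, "tz": 0, "spin": 0},
    {"tx": 0, "ty": 0, "tz": 0, "spin": 0},
  ],
)

```text
clock: 38.35
tool_pos: [0.4771, 0.1457, 0.0518]
tcp_rot: [179.9, 0.1, 5.6]
force: [-7.2, -2.4, 10.4]
gripper_width: 0.02
gripper_force: 68.9
```

>>> servo_tool(
  motion=[
    {"tx": 0.08, "ty": 0, "tz": 0, "spin": 0},
    {"tx": 0, "ty": 0, "tz": 0, "spin": 0},
    {"tx": 0, "ty": 0, "tz": 0, "spin": 0},
  ],
)

```text
clock: 38.65
tool_pos: [0.4772, 0.1456, 0.0517]
tcp_rot: [179.9, 0.3, 5.6]
force: [-15.0, -2.0, 18.1]
gripper_width: 0.02
gripper_force: 69.7
```

>>> servo_tool(
  motion=[
    {"tx": -0.06, "ty": 0, "tz": 0, "spin": 0},
    {"tx": 0, "ty": 0, "tz": 0, "spin": 0},
    {"tx": 0, "ty": 0, "tz": 0, "spin": 0},
    {"tx": 0, "ty": 0, "tz": 0, "spin": 0},
    {"tx": 0, "ty": 0, "tz": -0.6, "spin": 0},
    {"tx": 0, "ty": 0, "tz": -1, "spin": 0},
    {"tx": 0, "ty": 0, "tz": -1, "spin": 0},
    {"tx": 0, "ty": -0.6, "tz": -1, "spin": 0},
    {"tx": 0.2, "ty": -1, "tz": -1, "spin": 0},
    {"tx": 0.2, "ty": -1, "tz": -1, "spin": 0},
    {"tx": 0.2, "ty": -1, "tz": -1, "spin": 0},
    {"tx": 0.2, "ty": -1, "tz": -1, "spin": 0},
    {"tx": 0, "ty": -1, "tz": 0, "spin": 0},
    {"tx": 0, "ty": -0.6, "tz": 0, "spin": 0},
    {"tx": 0, "ty": 0, "tz": 0, "spin": 0},
    {"tx": 0, "ty": 0, "tz": 0, "spin": 0},
  ],
  fingers=0,
)

```text
clock: 40.25
tool_pos: [0.4835, 0.3026, 0.2398]
tcp_rot: [179.9, 0.1, 5.6]
force: [0.5, -0.4, -0.1]
gripper_width: 0.0851
gripper_force: 0.0
```

```bash
cat >> h.py <<'E'
def lens(d,p,thr=45,R=75,save=None):
    g=cv2.cvtColor(d['img'],cv2.COLOR_BGR2GRAY); q=proj(d,(p[0],p[1],.028))[0].astype(int)
    m=np.zeros_like(g); s=np.s_[max(q[1]-R,0):q[1]+R,max(q[0]-R,0):q[0]+R]; m[s]=(g[s]<thr)*255
    m=cv2.morphologyEx(m,cv2.MORPH_CLOSE,np.ones((9,9),np.uint8))
    k=max(cv2.findContours(m,cv2.RETR_EXTERNAL,cv2.CHAIN_APPROX_NONE)[0],key=cv2.contourArea)
    W=np.array([plane(d,x[0],.028) for x in k]).astype(np.float32)
    print('px',q,cv2.boundingRect(k),'rect',cv2.minAreaRect(W),'mean',cv2.minAreaRect(k))
    b=cv2.boxPoints(cv2.minAreaRect(W)); print(b)
    if save: o=d['img'].copy(); cv2.drawContours(o,[k],-1,(0,0,255),1); cv2.imwrite('pics/'+save,o)
    return k
E
python3 - <<'E'
from h import *
o=monitor.get_obs();print(o['clock'],o['tool_pos'],o['tcp_rot'],o['gripper_width'])
d=snap('wrist'); k=lens(d,(.5605,.324),save='la.png')
cv2.imwrite('pics/laz.png',cv2.imread('pics/la.png')[:300])
E
```

```text
40.25 [0.4835 0.3026 0.2398] [179.9207   0.0887   5.5998] 0.08513489024955719
px [301 122] (255, 77, 86, 91) rect ((0.5599663853645325, 0.32763925194740295), (0.06313076615333557, 0.05422397702932358), 31.866880416870117) mean ((297.70001220703125, 121.89998626708984), (76.47352600097656, 63.95154571533203), 63.43495178222656)
[[0.5188 0.334 ]
 [0.5475 0.2879]
 [0.6011 0.3213]
 [0.5725 0.3673]]
```

>>> servo_tool(
  motion=[
    {"tx": 0, "ty": 0, "tz": 0, "spin": -0.9},
    {"tx": 0, "ty": 0, "tz": 0, "spin": -0.9},
    {"tx": 0, "ty": 0, "tz": 0, "spin": -0.9},
    {"tx": 0, "ty": 0, "tz": 0, "spin": -0.9},
    {"tx": 0, "ty": 0, "tz": 0, "spin": -0.9},
    {"tx": 0, "ty": 0, "tz": 0, "spin": -0.8},
    {"tx": 0.9, "ty": 0, "tz": 0.5, "spin": 0},
    {"tx": 0.9, "ty": 0, "tz": 0.5, "spin": 0},
    {"tx": 0.5, "ty": 0, "tz": 0.5, "spin": 0},
    {"tx": 0, "ty": 0, "tz": 0, "spin": 0},
    {"tx": 0, "ty": 0, "tz": 0, "spin": 0},
  ],
)

```text
clock: 41.4
tool_pos: [0.5335, 0.331, 0.2029]
tcp_rot: [180.0, 0.1, 29.8]
force: [-0.7, -0.2, 0.1]
gripper_width: 0.0853
gripper_force: 0.0
```

```bash
python3 - <<'E'
from h import *
o=monitor.get_obs();print(o['clock'],o['tool_pos'],o['tcp_rot'])
d=snap('wrist'); k=lens(d,(.560,.3276),R=95,save='la.png'); print(proj(d,(.56,.3276,.028)))
E
```

```text
41.4 [0.5335 0.331  0.2029] [179.9654   0.0702  29.8367]
px [338 195] (303, 158, 70, 82) rect ((0.5569114089012146, 0.3258092999458313), (0.0662817731499672, 0.05472764000296593), 32.08397674560547) mean ((338.3840637207031, 198.98526000976562), (80.86329650878906, 68.18036651611328), 87.79740142822266)
[[0.5143 0.3314]
 [0.5434 0.285 ]
 [0.5995 0.3202]
 [0.5705 0.3666]]
[[338.394  195.7886]]
```

View pics/la.png

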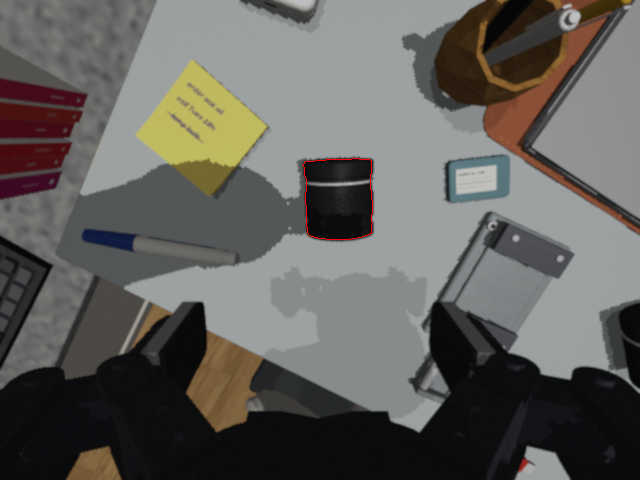

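The picture shows the lens outlined at columns 303–373 and rows 158–240, axis nearly along the tool x. Its proportions match the short lens.

```bash
cat >> h.py <<'E'
def arc(a,r,n=15):
    th=np.radians(np.linspace(0,90,n+1)); P=np.c_[a*np.cos(th)-r*np.sin(th),-(a*np.sin(th)+r*np.cos(th))]/.025
    print(np.round(np.diff(P,axis=0),2).tolist(),P[-1]-P[0])
E
python3 - <<'E'
from h import *
d=load('wrist'); print([plane(d,p,.005) for p in [(238,258),(267,127),(210,195)]])
go([.5731,.3359,.026],31.8)
arc(.045,.028); arc(.055,.0265); arc(.069,.028)
E
```

```text
[array([0.4629, 0.3753]), array([0.5775, 0.4056]), array([0.5026, 0.4223])]
yaw0 29.86 spin -0.424 (short) | t [1.4438 0.6747 7.1118] q1,q6 [46.0769 73.7776]
[[-0.13, -0.18], [-0.15, -0.17], [-0.16, -0.15], [-0.18, -0.13], [-0.19, -0.11], [-0.2, -0.09], [-0.21, -0.07], [-0.22, -0.05], [-0.22, -0.03], [-0.22, -0.0], [-0.22, 0.02], [-0.22, 0.04], [-0.21, 0.06], [-0.2, 0.09], [-0.19, 0.11]] [-2.92 -0.68]
[[-0.12, -0.22], [-0.15, -0.21], [-0.17, -0.19], [-0.19, -0.18], [-0.2, -0.15], [-0.22, -0.13], [-0.23, -0.11], [-0.24, -0.08], [-0.25, -0.06], [-0.25, -0.03], [-0.26, -0.01], [-0.25, 0.02], [-0.25, 0.05], [-0.24, 0.07], [-0.24, 0.1]] [-3.26 -1.14]
[[-0.13, -0.28], [-0.16, -0.27], [-0.19, -0.25], [-0.21, -0.23], [-0.24, -0.2], [-0.26, -0.18], [-0.27, -0.15], [-0.29, -0.12], [-0.3, -0.09], [-0.31, -0.06], [-0.31, -0.03], [-0.31, 0.01], [-0.31, 0.04], [-0.3, 0.07], [-0.29, 0.1]] [-3.88 -1.64]
```

>>> servo_tool(
  motion=[
    {"tx": 0, "ty": 0, "tz": 0, "spin": -0.42},
    {"tx": 0.4, "ty": 0.17, "tz": 0.5, "spin": 0},
    {"tx": 0.4, "ty": 0.17, "tz": 0.8, "spin": 0},
    {"tx": 0.4, "ty": 0.17, "tz": 0.9, "spin": 0},
    {"tx": 0.25, "ty": 0.17, "tz": 0.9, "spin": 0},
    {"tx": 0, "ty": 0, "tz": 0.9, "spin": 0},
    {"tx": 0, "ty": 0, "tz": 0.9, "spin": 0},
    {"tx": 0, "ty": 0, "tz": 0.9, "spin": 0},
    {"tx": 0, "ty": 0, "tz": 0.7, "spin": 0},
    {"tx": 0, "ty": 0, "tz": 0.4, "spin": 0},
    {"tx": 0, "ty": 0, "tz": 0.2, "spin": 0},
    {"tx": 0, "ty": 0, "tz": 0, "spin": 0},
    {"tx": 0, "ty": 0, "tz": 0, "spin": 0},
  ],
  fingers=0.1,
)

```text
clock: 42.75
tool_pos: [0.574, 0.3368, 0.0268]
tcp_rot: [-180.0, -0.1, 31.8]
force: [-0.2, -1.0, 0.1]
gripper_width: 0.0767
gripper_force: 0.0
```

>>> servo_tool(
  motion=[
    {"tx": 0, "ty": 0, "tz": 0, "spin": 0},
    {"tx": 0, "ty": 0, "tz": 0, "spin": 0},
    {"tx": 0, "ty": 0, "tz": 0, "spin": 0},
    {"tx": 0, "ty": 0, "tz": 0, "spin": 0},
    {"tx": 0, "ty": 0, "tz": 0, "spin": 0},
    {"tx": 0, "ty": 0, "tz": 0, "spin": 0},
  ],
  fingers=1,
  newtons=25,
)

```text
clock: 43.35
tool_pos: [0.574, 0.3367, 0.027]
tcp_rot: [180.0, -0.1, 31.8]
force: [-0.9, -0.4, 6.2]
gripper_width: 0.0552
gripper_force: 26.4
```

>>> servo_tool(
  motion=[
    {"tx": -0.13, "ty": 0, "tz": -0.24, "spin": 0},
    {"tx": -0.15, "ty": 0, "tz": -0.17, "spin": 0},
    {"tx": -0.16, "ty": 0, "tz": -0.15, "spin": 0},
    {"tx": -0.18, "ty": 0, "tz": -0.13, "spin": 0},
    {"tx": -0.19, "ty": 0, "tz": -0.11, "spin": 0},
    {"tx": -0.2, "ty": 0, "tz": -0.09, "spin": 0},
    {"tx": -0.21, "ty": 0, "tz": -0.07, "spin": 0},
    {"tx": -0.22, "ty": 0, "tz": -0.05, "spin": 0},
    {"tx": 0, "ty": 0, "tz": 0, "spin": 0},
  ],
)

```text
clock: 44.25
tool_pos: [0.5422, 0.3171, 0.0513]
tcp_rot: [-180.0, 0.0, 31.8]
force: [-0.1, 0.6, -1.6]
gripper_width: 0.0551
gripper_force: 27.0
```

```bash
python3 - <<'E'
from h import *
o=monitor.get_obs();print(o['tool_pos'],o['force'],o['gripper_width'])
s=snap('side'); p=proj(s,(.55,.32,.05))[0].astype(int); print(p)
cv2.imwrite('pics/s8.png',cv2.resize(s['img'][p[1]-50:p[1]+50,p[0]-60:p[0]+60],None,fx=6,fy=6,interpolation=cv2.INTER_CUBIC))
d=snap('wrist'); cv2.imwrite('pics/w8.png',d['img'])
a=cv2.resize(s['img'][p[1]-50:p[1]+50,p[0]-60:p[0]+60],(480,400)); b=d['img'][80:480,160:480]
cv2.imwrite('pics/c8.png',np.hstack([a,b]))
E
```

```text
[0.5422 0.3171 0.0513] [-0.1034  0.5776 -1.6443] 0.05513903257070007
[328 178]
```

View pics/c8.png

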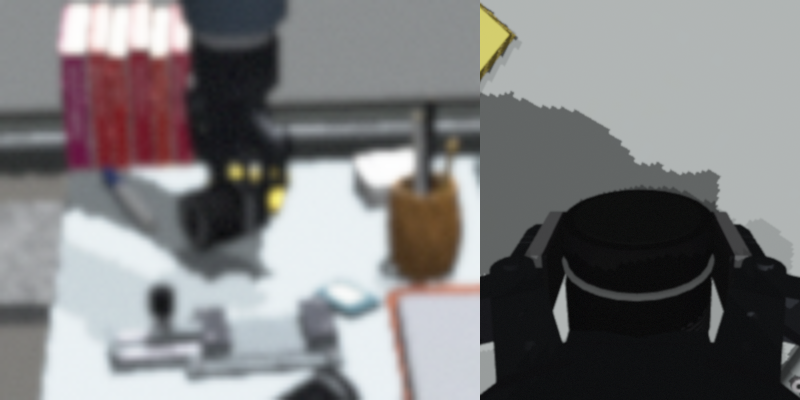

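The wrist half of the picture shows the lens end cap facing sideways, a flat ellipse at (640,225). So the lens was lifted level and did not pivot. I'll set it back down and try a weaker grip through the finger position.

>>> servo_tool(
  motion=[
    {"tx": 0, "ty": 0, "tz": 0.3, "spin": 0},
    {"tx": 0, "ty": 0, "tz": 0.4, "spin": 0},
    {"tx": 0, "ty": 0, "tz": 0.2, "spin": 0},
    {"tx": 0, "ty": 0, "tz": 0, "spin": 0},
  ],
  fingers=0.37,
  newtons=20,
)

```text
clock: 44.75
tool_pos: [0.5425, 0.3172, 0.0275]
tcp_rot: [180.0, 0.1, 31.8]
force: [0.5, 0.3, -0.9]
gripper_width: 0.0552
gripper_force: 27.0
```

>>> servo_tool(
  motion=[
    {"tx": 0, "ty": 0, "tz": 0, "spin": 0},
    {"tx": 0, "ty": 0, "tz": 0, "spin": 0},
  ],
  fingers=0.36,
)

```text
clock: 44.95
tool_pos: [0.5427, 0.3173, 0.0282]
tcp_rot: [180.0, 0.0, 31.8]
force: [0.0, 0.2, -2.7]
gripper_width: 0.0555
gripper_force: 27.0
```

>>> servo_tool(
  motion=[
    {"tx": 0, "ty": 0, "tz": 0, "spin": 0},
    {"tx": 0, "ty": 0, "tz": 0, "spin": 0},
  ],
  fingers=0.355,
)

```text
clock: 45.15
tool_pos: [0.5428, 0.3174, 0.0285]
tcp_rot: [-180.0, -0.0, 31.8]
force: [0.2, 0.3, -1.4]
gripper_width: 0.0553
gripper_force: 26.6
```

>>> servo_tool(
  motion=[
    {"tx": 0, "ty": 0, "tz": 0, "spin": 0},
    {"tx": 0, "ty": 0, "tz": 0, "spin": 0},
  ],
  fingers=0.345,
)

```text
clock: 45.35
tool_pos: [0.5428, 0.3174, 0.0286]
tcp_rot: [-180.0, -0.0, 31.8]
force: [-0.4, -1.2, -1.9]
gripper_width: 0.0559
gripper_force: 1.9
```

>>> servo_tool(
  motion=[
    {"tx": 0, "ty": 0, "tz": 0, "spin": 0},
    {"tx": 0, "ty": 0, "tz": 0, "spin": 0},
  ],
  fingers=0.335,
)

```text
clock: 45.55
tool_pos: [0.5431, 0.3176, 0.029]
tcp_rot: [180.0, -0.1, 31.8]
force: [0.3, 0.0, 0.5]
gripper_width: 0.0566
gripper_force: 0.0
```

>>> servo_tool(
  motion=[
    {"tx": 0, "ty": 0, "tz": 0, "spin": 0},
    {"tx": 0, "ty": 0, "tz": 0, "spin": 0},
  ],
  fingers=0.325,
)

```text
clock: 45.75
tool_pos: [0.5429, 0.3175, 0.0287]
tcp_rot: [-180.0, -0.0, 31.8]
force: [-0.1, 0.3, -0.3]
gripper_width: 0.0579
gripper_force: 0.0
```

>>> servo_tool(
  motion=[
    {"tx": 0.15, "ty": 0, "tz": 0, "spin": 0},
    {"tx": 0.15, "ty": 0, "tz": 0.05, "spin": 0},
    {"tx": 0, "ty": 0, "tz": 0, "spin": 0},
  ],
)

```text
clock: 46.05
tool_pos: [0.5496, 0.3216, 0.027]
tcp_rot: [180.0, -0.0, 31.8]
force: [0.0, 0.0, -0.7]
gripper_width: 0.0579
gripper_force: 0.0
```

>>> servo_tool(
  motion=[
    {"tx": 0, "ty": 0, "tz": 0, "spin": 0},
    {"tx": 0, "ty": 0, "tz": 0, "spin": 0},
    {"tx": 0, "ty": 0, "tz": 0, "spin": 0},
  ],
  fingers=0.349,
)

```text
clock: 46.35
tool_pos: [0.5492, 0.3214, 0.0272]
tcp_rot: [-180.0, -0.0, 31.8]
force: [-0.0, 0.8, -0.3]
gripper_width: 0.0557
gripper_force: 6.5
```

>>> servo_tool(
  motion=[
    {"tx": -0.06, "ty": 0, "tz": -0.13, "spin": 0},
    {"tx": -0.07, "ty": 0, "tz": -0.13, "spin": 0},
    {"tx": -0.08, "ty": 0, "tz": -0.13, "spin": 0},
    {"tx": -0.09, "ty": 0, "tz": -0.13, "spin": 0},
    {"tx": 0, "ty": 0, "tz": 0, "spin": 0},
    {"tx": 0, "ty": 0, "tz": 0, "spin": 0},
  ],
)

```text
clock: 46.95
tool_pos: [0.5427, 0.3174, 0.0404]
tcp_rot: [-180.0, -0.0, 31.8]
force: [0.4, -0.4, -1.6]
gripper_width: 0.0557
gripper_force: 6.5
```

```bash
cat >> h.py <<'E'
def capell(d):
    """topmost end-cap look: brightness rows down the middle column between the pads"""
    g=cv2.cvtColor(d['img'],cv2.COLOR_BGR2GRAY); 
    for x in (300,320,340): print(x,g[200:400:4,x])
E
python3 - <<'E'
from h import *
o=monitor.get_obs();print(o['tool_pos'],o['force'],o['gripper_force'])
d=snap('wrist'); g=cv2.cvtColor(d['img'],cv2.COLOR_BGR2GRAY)
old=cv2.cvtColor(cv2.imread('pics/w8.png'),cv2.COLOR_BGR2GRAY)
for x in (320,): print(old[240:460:4,x]); print(g[240:460:4,x])
cv2.imwrite('pics/w9.png',d['img'])
E
```

```text
[0.5427 0.3174 0.0404] [ 0.4474 -0.3808 -1.65  ] 6.4781250804662704
[180 153 100 100 100  99  94  63  14  16  12  13  16  16  15  14  13  15
  16  15  15  15  12  15  19  14  10  14  12  13  12  12  11  20  78  65
  10  11  12  12  12   8  11  11  12  16  12  17  13  15  14  15  16  18
  15]
[178 158 103  99  98  98  98  98  97  98  65  13  13  12  13  14  13  15
  11  16  15  15  11  12  10  13  11  11  11  11  13  11   9  13  13  11
  10  13  21  76  66  11  12  12  12  14  12  17  15  17  15  16  16  15
  15]
```

```bash
cat >> h.py <<'E'
def pred(d,tp,yaw,e,ring,r,zc=.001):
    """image rows (centre column) of cap's low edge, cap's high edge, ring's ridge point for lens tilts; e, ring = axial from grip"""
    u=np.array([np.cos(np.radians(yaw)),np.sin(np.radians(yaw)),0]); k=np.array([0,0,1.])
    for t in (0,10,20,30,45,60,75,90):
        c,s=np.cos(np.radians(t)),np.sin(np.radians(t)); ax=u*c+k*s; ra=-u*s+k*c; g=np.r_[tp[:2],tp[2]+zc]
        print(t,np.round(proj(d,[g+e*ax-r*ra,g+e*ax+r*ra,g+ring*ax+r*ra,g+ring*ax-r*ra])[:,1],0))
E
python3 - <<'E'
from h import *
d=load('wrist'); o=monitor.get_obs(); print('now: low 281 ring 398')
pred(d,o['tool_pos'],31.8,.008,-.012,.028)
E
```

```text
now: low 281 ring 398
0 [276. 343. 401. 318.]
10 [268. 360. 408. 306.]
20 [260. 375. 411. 295.]
30 [254. 387. 412. 284.]
45 [247. 401. 408. 269.]
60 [246. 407. 398. 257.]
75 [249. 407. 385. 248.]
90 [259. 401. 369. 243.]
```

>>> servo_tool(
  motion=[
    {"tx": 0, "ty": 0, "tz": 0, "spin": 0},
    {"tx": 0, "ty": 0, "tz": 0, "spin": 0},
    {"tx": 0, "ty": 0, "tz": 0, "spin": 0},
  ],
  fingers=0.347,
)

```text
clock: 47.3
tool_pos: [0.5429, 0.3175, 0.0403]
tcp_rot: [180.0, -0.0, 31.8]
force: [1.1, 1.1, -1.1]
gripper_width: 0.0558
gripper_force: 4.4
```

```bash
cat >> h.py <<'E'
def rows():
    d=snap('wrist'); g=cv2.cvtColor(d['img'],cv2.COLOR_BGR2GRAY); o=monitor.get_obs()
    c=g[:,312:329].mean(1); dk=np.where(c[150:330]<40)[0]; 
    ring=[r for r in range(200,440) if c[r]>45 and c[r]>c[r-6]+20 and c[r]>c[r+6]+20]
    print('tcp',o['tool_pos'],'F',o['force'],'grip',o['gripper_force'],'w',o['gripper_width'],'| low',150+dk[0] if len(dk) else None,'ring',ring)
    return d
E
python3 - <<'E'
from h import *
rows()
E
```

```text
tcp [0.5429 0.3175 0.0403] F [ 0.3965  0.157  -1.279 ] grip 4.382869452238083 w 0.055554613082849466 | low 271 ring [402, 403, 404, 405, 406, 407]
```

>>> servo_tool(
  motion=[
    {"tx": 0, "ty": 0, "tz": 0, "spin": 0},
    {"tx": 0, "ty": 0, "tz": 0, "spin": 0},
    {"tx": 0, "ty": 0, "tz": 0, "spin": 0},
  ],
  fingers=0.346,
)

```text
clock: 47.65
tool_pos: [0.5429, 0.3174, 0.0403]
tcp_rot: [180.0, -0.0, 31.8]
force: [0.1, -0.2, -1.1]
gripper_width: 0.0557
gripper_force: 2.5
```

```bash
python3 - <<'E'
from h import *
rows()
E
```

```text
tcp [0.5428 0.3174 0.0403] F [ 0.4925  0.2288 -0.3107] grip 2.4717384204268456 w 0.05604785619795975 | low 271 ring [403, 404, 405, 406, 407]
```

At about 4 N of grip the lens pivots, so its tail has swung down. I continue the arc with that light grip.

>>> servo_tool(
  motion=[
    {"tx": -0.15, "ty": 0, "tz": -0.14, "spin": 0},
    {"tx": -0.16, "ty": 0, "tz": -0.13, "spin": 0},
    {"tx": -0.17, "ty": 0, "tz": -0.12, "spin": 0},
    {"tx": -0.18, "ty": 0, "tz": -0.1, "spin": 0},
    {"tx": 0, "ty": 0, "tz": 0, "spin": 0},
    {"tx": 0, "ty": 0, "tz": 0, "spin": 0},
  ],
  fingers=0.347,
)

```text
clock: 48.3
tool_pos: [0.5286, 0.3087, 0.0528]
tcp_rot: [-180.0, -0.0, 31.8]
force: [-0.9, 0.9, -0.5]
gripper_width: 0.0562
gripper_force: 3.6
```

```bash
python3 - <<'E'
from h import *
d=rows(); pred(d,monitor.get_obs()['tool_pos'],31.8,.008,-.012,.028)
E
```

```text
tcp [0.5288 0.3087 0.0527] F [-0.049  -0.9658 -1.1451] grip 3.5622401162981987 w 0.05609112897382115 | low 258 ring [405, 406, 407, 408, 409]
0 [276. 343. 400. 317.]
10 [267. 360. 407. 306.]
20 [260. 375. 411. 294.]
30 [253. 387. 412. 284.]
45 [247. 401. 407. 269.]
60 [245. 407. 398. 257.]
75 [249. 407. 385. 247.]
90 [258. 401. 369. 242.]
```

>>> servo_tool(
  motion=[
    {"tx": -0.19, "ty": 0, "tz": -0.08, "spin": 0},
    {"tx": -0.19, "ty": 0, "tz": -0.07, "spin": 0},
    {"tx": -0.2, "ty": 0, "tz": -0.05, "spin": 0},
    {"tx": -0.2, "ty": 0, "tz": -0.03, "spin": 0},
    {"tx": -0.21, "ty": 0, "tz": -0.02, "spin": 0},
    {"tx": 0, "ty": 0, "tz": 0, "spin": 0},
    {"tx": 0, "ty": 0, "tz": 0, "spin": 0},
  ],
)

```text
clock: 49.05
tool_pos: [0.5075, 0.2955, 0.0589]
tcp_rot: [180.0, 0.0, 31.8]
force: [0.2, -0.5, 0.8]
gripper_width: 0.0555
gripper_force: 3.6
```

```bash
python3 - <<'E'
from h import *
d=rows(); g=cv2.cvtColor(d['img'],cv2.COLOR_BGR2GRAY); print(g[220:460:4,320])
E
```

```text
tcp [0.5077 0.2956 0.0589] F [ 0.6852 -0.8085  1.4962] grip 3.574356883764267 w 0.05586359774240228 | low 250 ring [410, 411, 412, 413]
[182 128 102 102 102 102 102  89  17  20  17  20  21  20  20  20  19  21
  20  19  20  19  20  20  21  20  14  16  12  14  14  13  10  15  15  13
  13  15  14  13  14  12  13  17  17  17  18 155 159 141  18  14  16  16
  16  15  16  17  17  15]
```

>>> servo_tool(
  motion=[
    {"tx": -0.2, "ty": 0, "tz": 0.02, "spin": 0},
    {"tx": -0.2, "ty": 0, "tz": 0.02, "spin": 0},
    {"tx": -0.2, "ty": 0, "tz": 0.02, "spin": 0},
    {"tx": -0.2, "ty": 0, "tz": 0.0, "spin": 0},
    {"tx": -0.2, "ty": 0, "tz": 0.0, "spin": 0},
    {"tx": 0, "ty": 0, "tz": 0, "spin": 0},
  ],
)

```text
clock: 49.7
tool_pos: [0.4856, 0.2819, 0.057]
tcp_rot: [-180.0, 0.1, 31.8]
force: [-0.2, 0.2, -1.1]
gripper_width: 0.0557
gripper_force: 3.4
```

```bash
python3 - <<'E'
from h import *
d=rows(); g=cv2.cvtColor(d['img'],cv2.COLOR_BGR2GRAY); print(g[220:460:4,320])
s=snap('side'); p=proj(s,(.49,.29,.05))[0].astype(int); print(p)
a=cv2.resize(s['img'][p[1]-40:p[1]+40,p[0]-40:p[0]+40],(400,400)); b=d['img'][80:480,160:480]
cv2.imwrite('pics/c9.png',np.hstack([a,b]))
E
```

```text
tcp [0.486  0.2822 0.0571] F [ 0.4437 -0.2669 -1.7176] grip 3.396878242492676 w 0.055610205978507375 | low 246 ring [251, 252, 410, 411, 412]
[182 112 102 102 101 102  88  20  59  20  25  24  20  18  20  20  20  19
  19  22  21  18  20  20  20  22  15  12  14  12  15  14  13  13  14  14
  13  11  14  15  14  13  15  15  13  13  15 158 158 141  16  15  15  16
  16  16  15  16  17  15]
[311 182]
```

>>> servo_tool(
  motion=[
    {"tx": -0.21, "ty": 0, "tz": 0.03, "spin": 0},
    {"tx": -0.2, "ty": 0, "tz": 0.04, "spin": 0},
    {"tx": -0.2, "ty": 0, "tz": 0.06, "spin": 0},
    {"tx": -0.19, "ty": 0, "tz": 0.07, "spin": 0},
    {"tx": -0.19, "ty": 0, "tz": 0.09, "spin": 0},
    {"tx": 0, "ty": 0, "tz": 0, "spin": 0},
    {"tx": 0, "ty": 0, "tz": 0, "spin": 0},
  ],
)

```text
clock: 50.5
tool_pos: [0.4666, 0.2702, 0.0512]
tcp_rot: [-180.0, -0.2, 31.8]
force: [2.7, 1.1, 4.7]
gripper_width: 0.0558
gripper_force: 4.0
```

```bash
python3 - <<'E'
from h import *
d=rows(); g=cv2.cvtColor(d['img'],cv2.COLOR_BGR2GRAY); print(g[220:460:4,320])
pred(d,monitor.get_obs()['tool_pos'],31.8,.008,-.012,.028)
E
```

```text
tcp [0.4666 0.2703 0.0511] F [3.4195 0.6206 5.4935] grip 4.03878852725029 w 0.055758269094799785 | low 219 ring [243, 244, 245, 246, 247]
[ 23  20  20  16  28  18 183  41  14  14  21  16  17  19  20  21  20  22
  21  21  21  21  21  20  21  19  19  15  10  14  15  13  14  12  15  15
  13  13  16  13  16  14  10  12 122 160 160 160 161 143  18  16  16  15
  16  17  16  17  16  16]
0 [277. 343. 400. 318.]
10 [268. 360. 408. 306.]
20 [260. 375. 411. 295.]
30 [254. 387. 412. 284.]
45 [247. 401. 408. 269.]
60 [245. 407. 398. 257.]
75 [249. 407. 385. 248.]
90 [258. 401. 369. 243.]
```

>>> servo_tool(
  motion=[
    {"tx": 0, "ty": 0, "tz": 0, "spin": 0},
    {"tx": 0, "ty": 0, "tz": 0, "spin": 0},
    {"tx": 0, "ty": 0, "tz": 0, "spin": 0},
    {"tx": 0, "ty": 0, "tz": -0.3, "spin": 0},
    {"tx": 0, "ty": 0, "tz": -0.7, "spin": 0.3},
    {"tx": 0, "ty": 0, "tz": -0.9, "spin": 0.8},
    {"tx": 0, "ty": 0, "tz": -0.9, "spin": 0.9},
    {"tx": 0, "ty": 0, "tz": -0.4, "spin": 1},
    {"tx": 0, "ty": 0, "tz": 0, "spin": 1},
    {"tx": 0, "ty": 0, "tz": 0, "spin": 1},
    {"tx": 0, "ty": 0, "tz": 0, "spin": 1},
    {"tx": 0, "ty": 0, "tz": 0, "spin": 1},
    {"tx": 0, "ty": 0, "tz": 0, "spin": 1},
    {"tx": 0, "ty": 0, "tz": 0, "spin": 0.03},
    {"tx": 0, "ty": 0, "tz": 0, "spin": 0},
  ],
  fingers=1,
  newtons=30,
)

```text
clock: 52.05
tool_pos: [0.4645, 0.2689, 0.1292]
tcp_rot: [179.9, 0.1, -4.9]
force: [0.0, -0.4, -2.3]
gripper_width: 0.0544
gripper_force: 32.4
```

```bash
python3 - <<'E'
from h import *
d=rows(); g=cv2.cvtColor(d['img'],cv2.COLOR_BGR2GRAY); print(g[220:460:4,320])
go([.5608,-.2219,.0555],-5)
E
```

```text
tcp [0.4648 0.269  0.1294] F [-0.662  -0.8188 -2.0365] grip 32.404237389564514 w 0.05481758778406282 | low 218 ring [242, 243, 244, 245, 246, 247, 410, 411]
[ 26  25  13  27  27  21 205  31  15  23  36  37  38  37  40  41  21  21
  21  22  23  21  22  19  19  15  14  15  12  16  15  15  15  15  14  15
  14  15  16  15  14  13  13  11  72 133 140 152 165 155  18  16  18  18
  18  15  17  17  18  17]
yaw0 -4.92 spin 0.018 (short) | t [ 5.5385 19.2268  2.9553] q1,q6 [46.7505 38.3491]
```

>>> servo_tool(
  motion=[
    {"tx": 0.15, "ty": 0.5, "tz": 0, "spin": 0},
    {"tx": 0.25, "ty": 0.8, "tz": 0, "spin": 0},
    {"tx": 0.28, "ty": 0.95, "tz": 0, "spin": 0},
    {"tx": 0.28, "ty": 0.95, "tz": 0, "spin": 0},
    {"tx": 0.28, "ty": 0.95, "tz": 0, "spin": 0},
    {"tx": 0.28, "ty": 0.95, "tz": 0, "spin": 0},
    {"tx": 0.28, "ty": 0.95, "tz": 0, "spin": 0},
    {"tx": 0.28, "ty": 0.95, "tz": 0, "spin": 0},
    {"tx": 0.28, "ty": 0.95, "tz": 0, "spin": 0},
    {"tx": 0.28, "ty": 0.95, "tz": 0, "spin": 0},
    {"tx": 0.28, "ty": 0.95, "tz": 0, "spin": 0},
    {"tx": 0.28, "ty": 0.95, "tz": 0, "spin": 0},
    {"tx": 0.28, "ty": 0.95, "tz": 0, "spin": 0},
    {"tx": 0.28, "ty": 0.95, "tz": 0, "spin": 0},
    {"tx": 0.28, "ty": 0.95, "tz": 0, "spin": 0},
    {"tx": 0.28, "ty": 0.95, "tz": 0, "spin": 0},
    {"tx": 0.28, "ty": 0.95, "tz": 0, "spin": 0},
    {"tx": 0.28, "ty": 0.95, "tz": 0, "spin": 0},
    {"tx": 0.28, "ty": 0.95, "tz": 0, "spin": 0},
    {"tx": 0.26, "ty": 0.9, "tz": 0, "spin": 0},
  ],
)

```text
clock: 54.1
tool_pos: [0.5598, -0.201, 0.1298]
tcp_rot: [-180.0, 0.1, -5.0]
force: [0.7, 0.5, -1.6]
gripper_width: 0.0546
gripper_force: 32.4
```

>>> servo_tool(
  motion=[
    {"tx": 0.12, "ty": 0.6, "tz": 0, "spin": 0},
    {"tx": 0, "ty": 0.28, "tz": 0.2, "spin": 0},
    {"tx": 0, "ty": 0, "tz": 0.5, "spin": 0},
    {"tx": 0, "ty": 0, "tz": 0.8, "spin": 0},
    {"tx": 0, "ty": 0, "tz": 0.7, "spin": 0},
    {"tx": 0, "ty": 0, "tz": 0.4, "spin": 0},
    {"tx": 0, "ty": 0, "tz": 0.15, "spin": 0},
    {"tx": 0, "ty": 0, "tz": 0.06, "spin": 0},
    {"tx": 0, "ty": 0, "tz": 0.06, "spin": 0},
    {"tx": 0, "ty": 0, "tz": 0, "spin": 0},
    {"tx": 0, "ty": 0, "tz": 0, "spin": 0},
  ],
)

```text
clock: 55.2
tool_pos: [0.5618, -0.2216, 0.0589]
tcp_rot: [180.0, -0.1, -5.0]
force: [-0.7, -0.1, -1.7]
gripper_width: 0.0546
gripper_force: 32.5
```

>>> servo_tool(
  motion=[
    {"tx": 0, "ty": 0, "tz": 0.08, "spin": 0},
    {"tx": 0, "ty": 0, "tz": 0.06, "spin": 0},
    {"tx": 0, "ty": 0, "tz": 0.04, "spin": 0},
    {"tx": 0, "ty": 0, "tz": 0, "spin": 0},
    {"tx": 0, "ty": 0, "tz": 0, "spin": 0},
  ],
)

```text
clock: 55.7
tool_pos: [0.5625, -0.2217, 0.055]
tcp_rot: [180.0, -0.1, -5.0]
force: [0.8, 1.2, 5.4]
gripper_width: 0.0549
gripper_force: 33.2
```

>>> servo_tool(
  motion=[
    {"tx": 0, "ty": 0, "tz": 0, "spin": 0},
    {"tx": 0, "ty": 0, "tz": 0, "spin": 0},
    {"tx": 0, "ty": 0, "tz": 0, "spin": 0},
    {"tx": 0, "ty": 0, "tz": -0.3, "spin": 0},
    {"tx": 0, "ty": 0, "tz": -0.7, "spin": 0},
    {"tx": 0, "ty": 0, "tz": -1, "spin": 0},
    {"tx": 0, "ty": 0, "tz": -1, "spin": 0},
    {"tx": 0, "ty": 0, "tz": -1, "spin": 0},
    {"tx": -0.5, "ty": -0.4, "tz": -1, "spin": 0},
    {"tx": -0.9, "ty": -0.8, "tz": -0.6, "spin": 0},
    {"tx": -0.9, "ty": -0.8, "tz": 0, "spin": 0},
    {"tx": -0.9, "ty": -0.8, "tz": 0, "spin": 0},
    {"tx": -0.9, "ty": -0.8, "tz": 0, "spin": 0},
    {"tx": -0.9, "ty": -0.7, "tz": 0, "spin": 0},
    {"tx": -0.3, "ty": -0.2, "tz": 0, "spin": 0},
    {"tx": 0, "ty": 0, "tz": 0, "spin": 0},
    {"tx": 0, "ty": 0, "tz": 0, "spin": 0},
  ],
  fingers=0.1,
)

```text
clock: 57.4
tool_pos: [0.4399, -0.0982, 0.1942]
tcp_rot: [180.0, -0.1, -5.0]
force: [0.3, 0.5, 0.4]
gripper_width: 0.0767
gripper_force: 0.0
```

```bash
cat >> h.py <<'E'
def lens2(d,c0,r,L,R=110,off=(0,0)):
    """axis angle and centre: silhouette sides give the axis; ends by scaling top edge (z=2r) about the camera foot"""
    g=cv2.cvtColor(d['img'],cv2.COLOR_BGR2GRAY); q=proj(d,(c0[0],c0[1],r))[0].astype(int)
    m=np.zeros_like(g); s=np.s_[max(q[1]-R,0):q[1]+R,max(q[0]-R,0):q[0]+R]; m[s]=(g[s]<45)*255
    m=cv2.morphologyEx(m,cv2.MORPH_CLOSE,np.ones((9,9),np.uint8))
    ks=[k for k in cv2.findContours(m,cv2.RETR_EXTERNAL,cv2.CHAIN_APPROX_NONE)[0] if cv2.contourArea(k)>800]
    k=min(ks,key=lambda k:np.linalg.norm(k.reshape(-1,2).mean(0)-q))
    W=np.array([plane(d,x[0],r) for x in k]).astype(np.float32); b=cv2.minAreaRect(W); P=cv2.boxPoints(b)
    e=[(P[1]-P[0]),(P[2]-P[1])]; i=int(np.linalg.norm(e[1])>np.linalg.norm(e[0])); u=e[i]/np.linalg.norm(e[i]); u=u*np.sign(u[0])
    f=ray(d,(320,240))[0]; sc=(f[2]-r)/(f[2]-2*r); sb=(f[2]-r)/f[2]
    t=(W-f[:2])@u; lo,hi=t.min(),t.max(); lat=(np.array(b[0])-f[:2])-((np.array(b[0])-f[:2])@u)*u
    true=lambda x,out: x/sc if out else x/sb
    lo2=lo/sc if lo<0 else lo/sb; hi2=hi/sc if hi>0 else hi/sb
    c=f[:2]+lat+u*(lo2+hi2)/2
    print('area',cv2.contourArea(k),'box',cv2.boundingRect(k),'sizes',b[1],'ang %.1f'%np.degrees(np.arctan2(u[1],u[0])),'len',hi2-lo2,'centre',c,'from lo',f[:2]+lat+u*(lo2+L/2),'from hi',f[:2]+lat+u*(hi2-L/2),'foot t',lo,hi)
E
python3 - <<'E'
from h import *
o=monitor.get_obs();print(o['clock'],o['tool_pos'],o['tcp_rot'])
d=snap('wrist'); lens2(d,(.4666,-.0815),.028,.084); lens2(d,(.587,-.001),.0265,.070)
t=snap('top'); g=cv2.cvtColor(t['img'],cv2.COLOR_BGR2GRAY)
for n,p in [('short',(.562,-.2217,.064)),('short foot',(.562,-.2217,.004))]:
    P=proj(t,p)[0].astype(int); print(n,P)
P=proj(t,(.562,-.2217,.05))[0].astype(int); m=np.zeros_like(g); m[P[1]-25:P[1]+25,P[0]-25:P[0]+25]=g[P[1]-25:P[1]+25,P[0]-25:P[0]+25]<60
k=max(cv2.findContours(m,cv2.RETR_EXTERNAL,cv2.CHAIN_APPROX_NONE)[0],key=cv2.contourArea); print(cv2.minAreaRect(k),cv2.contourArea(k),proj(t,[(.562+dx,-.2217+dy,z) for dx,dy,z in [(.028,0,.064),(-.028,0,.064),(0,.028,.004),(0,-.028,.064)]]).tolist())
E
```

```text
57.4 [ 0.4399 -0.0982  0.1942] [179.9879  -0.0528  -4.9912]
area 7501.0 box (247, 136, 88, 121) sizes (0.05524769797921181, 0.09112761169672012) ang -17.0 len 0.08131826284833846 centre [ 0.4649 -0.0785] from lo [ 0.4662 -0.0789] from hi [ 0.4636 -0.0781] foot t -0.09717711872855 -0.006049501007198425
area 7941.0 box (94, 0, 131, 97) sizes (0.09045831859111786, 0.052656810730695724) ang 50.2 len 0.06645045584970315 centre [ 0.586  -0.0012] from lo [0.5871 0.0002] from hi [ 0.5849 -0.0026] foot t 0.0889212956630007 0.17937961132109984
short [373 227]
short foot [371 230]
((371.6194763183594, 228.2079620361328), (23.14173698425293, 31.890438079833984), 48.8140754699707) 565.0 [[373.9872056961047, 215.13187714142276], [373.9392190666239, 238.97433879694694], [359.5341481505581, 230.0295639393271], [385.96235014105616, 227.21346282189432]]
```

>>> servo_tool(
  motion=[
    {"tx": 0, "ty": 0, "tz": 0.3, "spin": 0.9},
    {"tx": 0, "ty": 0, "tz": 0.6, "spin": 0.9},
    {"tx": 0, "ty": 0, "tz": 0.6, "spin": 0.82},
    {"tx": -0.3, "ty": -0.5, "tz": 0.6, "spin": 0},
    {"tx": -0.33, "ty": -0.55, "tz": 0.7, "spin": 0},
    {"tx": 0, "ty": 0, "tz": 0.9, "spin": 0},
    {"tx": 0, "ty": 0, "tz": 0.9, "spin": 0},
    {"tx": 0, "ty": 0, "tz": 0.9, "spin": 0},
    {"tx": 0, "ty": 0, "tz": 0.7, "spin": 0},
    {"tx": 0, "ty": 0, "tz": 0.35, "spin": 0},
    {"tx": 0, "ty": 0, "tz": 0.1, "spin": 0},
    {"tx": 0, "ty": 0, "tz": 0, "spin": 0},
    {"tx": 0, "ty": 0, "tz": 0, "spin": 0},
  ],
)

```text
clock: 58.8
tool_pos: [0.4327, -0.0682, 0.0283]
tcp_rot: [-180.0, -0.1, -17.0]
force: [-0.5, 0.1, -0.8]
gripper_width: 0.0768
gripper_force: 0.0
```

>>> servo_tool(
  motion=[
    {"tx": 0, "ty": 0, "tz": 0, "spin": 0},
    {"tx": 0, "ty": 0, "tz": 0, "spin": 0},
    {"tx": 0, "ty": 0, "tz": 0, "spin": 0},
    {"tx": 0, "ty": 0, "tz": 0, "spin": 0},
    {"tx": 0, "ty": 0, "tz": 0, "spin": 0},
    {"tx": 0, "ty": 0, "tz": 0, "spin": 0},
  ],
  fingers=0.349,
)

```text
clock: 59.4
tool_pos: [0.4324, -0.0682, 0.0282]
tcp_rot: [-180.0, -0.1, -17.0]
force: [-1.1, -0.3, 5.5]
gripper_width: 0.0556
gripper_force: 6.5
```

>>> servo_tool(
  motion=[
    {"tx": 0.03, "ty": 0, "tz": -0.15, "spin": 0},
    {"tx": 0.05, "ty": 0, "tz": -0.15, "spin": 0},
    {"tx": 0.06, "ty": 0, "tz": -0.15, "spin": 0},
    {"tx": 0.07, "ty": 0, "tz": -0.15, "spin": 0},
    {"tx": 0, "ty": 0, "tz": 0, "spin": 0},
    {"tx": 0, "ty": 0, "tz": 0, "spin": 0},
  ],
)

```text
clock: 60.0
tool_pos: [0.4371, -0.0697, 0.0426]
tcp_rot: [-180.0, -0.0, -17.0]
force: [0.6, 0.6, -2.8]
gripper_width: 0.0557
gripper_force: 6.4
```

```bash
cat >> h.py <<'E'
def pred2(d,tp,yaw,sg,e,tail,r,ts=(0,10,20,30,45,60,75,90),zc=.001):
    """centre-column rows: gripped end low/high edge, tail end high/low edge. sg=+1 gripped end at +tool x"""
    u=sg*np.array([np.cos(np.radians(yaw)),np.sin(np.radians(yaw)),0]); k=np.array([0,0,1.])
    for t in ts:
        c,s=np.cos(np.radians(t)),np.sin(np.radians(t)); ax=u*c+k*s; ra=-u*s+k*c; g=np.r_[tp[:2],tp[2]+zc]
        print(t,np.round(proj(d,[g+e*ax-r*ra,g+e*ax+r*ra,g-tail*ax+r*ra,g-tail*ax-r*ra])[:,1],0))
E
python3 - <<'E'
from h import *
d=rows(); g=cv2.cvtColor(d['img'],cv2.COLOR_BGR2GRAY); print(g[100:460:5,320]); print(g[100:460:5,300])
pred2(d,monitor.get_obs()['tool_pos'],-17,-1,.009,.075,.028)
E
```

```text
tcp [ 0.4371 -0.0697  0.0425] F [ 0.4781  0.134  -1.7045] grip 6.444425359368324 w 0.05574098086530761 | low 190 ring [394, 395, 396, 397, 398]
[ 57  60  62  62  63  64  65  55  64 121 235  65  68  70  69  63  64  69
  31  65  73  40  71  75  73  75  76  78  74  62  75  68  34  67  68  55
  72  69  58  66  53  23  26  22  18  17  18  17  17  17  17  17  19  19
  38  85  85  92 112 173 105 103 103 103  20  22  22  20  21  22  21  22]
[ 46  46  47  46  48  47  49  38  46  92 233  41  47  48  48  44  46  48
  30  48  47  25  48  50  46  50  49  50  51  37  48  46  25  48  48  39
  45  49  40  26  25  24  23  24  26  17  18  16  19  16  17  16  17  17
  83 121  91  85  86 111 153 126 104  48  22  20  22  22  22  20  22  21]
0 [311. 392. 104. 116.]
10 [323. 380.  94. 133.]
20 [335. 366.  95. 151.]
30 [346. 350. 102. 171.]
45 [363. 324. 123. 203.]
60 [379. 298. 149. 236.]
75 [392. 276. 179. 270.]
90 [402. 259. 211. 305.]
```

>>> servo_tool(
  motion=[
    {"tx": 0.21, "ty": 0, "tz": -0.29, "spin": 0},
    {"tx": 0.12, "ty": 0, "tz": -0.14, "spin": 0},
    {"tx": 0.12, "ty": 0, "tz": -0.13, "spin": 0},
    {"tx": 0.13, "ty": 0, "tz": -0.12, "spin": 0},
    {"tx": 0.14, "ty": 0, "tz": -0.12, "spin": 0},
    {"tx": 0.15, "ty": 0, "tz": -0.11, "spin": 0},
    {"tx": 0.15, "ty": 0, "tz": -0.1, "spin": 0},
    {"tx": 0.16, "ty": 0, "tz": -0.09, "spin": 0},
    {"tx": 0.16, "ty": 0, "tz": -0.08, "spin": 0},
    {"tx": 0.17, "ty": 0, "tz": -0.07, "spin": 0},
    {"tx": 0.17, "ty": 0, "tz": -0.07, "spin": 0},
    {"tx": 0.17, "ty": 0, "tz": -0.05, "spin": 0},
    {"tx": 0.18, "ty": 0, "tz": -0.05, "spin": 0},
    {"tx": 0, "ty": 0, "tz": 0, "spin": 0},
    {"tx": 0, "ty": 0, "tz": 0, "spin": 0},
  ],
)

```text
clock: 61.55
tool_pos: [0.4858, -0.0847, 0.0782]
tcp_rot: [-180.0, -0.0, -17.0]
force: [-0.0, 0.5, 0.5]
gripper_width: 0.0557
gripper_force: 6.7
```

```bash
python3 - <<'E'
from h import *
d=rows(); g=cv2.cvtColor(d['img'],cv2.COLOR_BGR2GRAY); print(g[60:460:5,320]); print(g[60:460:5,300])
pred2(d,monitor.get_obs()['tool_pos'],-17,-1,.009,.075,.028,(30,45,60,75,90))
E
```

```text
tcp [ 0.4857 -0.0846  0.0782] F [ 0.5284 -1.3336  1.1719] grip 6.707220375537872 w 0.056060732509767015 | low 150 ring []
[205 205 205 205 205 205 205 205 206 206 205 206 206 206 206 206 205 206
  35  34  34  36 201  32  32  35  34  34  34  34  34  32  33  33  34  34
  34  35  34  34  35  34  34  35  34  32  33  20  19  20  20  14  39  56
  55  16  17  16  15  16  16  19  55 182 182 183 182 183 182 182 182 179
  22  21  21  21  21  20  21  20]
[205 205 205 205 205 206 205 205 205 206 206 206 205 206 206 206 206 206
 153  35  32  33 177 116  31  35  35  33  34  35  31  31  32  33  34  34
  34  34  35  33  33  34  33  35  33  29  22  20  20  20  19  21  22  56
  54  18  16  16  12  16  16  19  49  84  94 166 174 182 182 182 182  72
  21  22  19  21  23  23  19  21]
30 [346. 350. 103. 171.]
45 [363. 324. 123. 203.]
60 [379. 299. 150. 236.]
75 [393. 276. 180. 270.]
90 [403. 260. 212. 305.]
```

>>> servo_tool(
  motion=[
    {"tx": 0.18, "ty": 0, "tz": -0.03, "spin": 0},
    {"tx": 0.18, "ty": 0, "tz": -0.03, "spin": 0},
    {"tx": 0.18, "ty": 0, "tz": -0.01, "spin": 0},
    {"tx": 0.18, "ty": 0, "tz": 0, "spin": 0},
    {"tx": 0.18, "ty": 0, "tz": 0.01, "spin": 0},
    {"tx": 0.18, "ty": 0, "tz": 0.02, "spin": 0},
    {"tx": 0.18, "ty": 0, "tz": 0.03, "spin": 0},
    {"tx": 0.18, "ty": 0, "tz": 0.04, "spin": 0},
    {"tx": 0.17, "ty": 0, "tz": 0.05, "spin": 0},
    {"tx": 0.17, "ty": 0, "tz": 0.06, "spin": 0},
    {"tx": 0, "ty": 0, "tz": 0.03, "spin": 0},
    {"tx": 0, "ty": 0, "tz": 0, "spin": 0},
    {"tx": 0, "ty": 0, "tz": 0, "spin": 0},
  ],
)

```text
clock: 62.9
tool_pos: [0.5293, -0.0979, 0.0744]
tcp_rot: [-180.0, -0.1, -17.0]
force: [1.6, -1.6, 6.4]
gripper_width: 0.0559
gripper_force: 7.6
```

```bash
python3 - <<'E'
from h import *
d=rows(); g=cv2.cvtColor(d['img'],cv2.COLOR_BGR2GRAY); print(g[60:460:5,320]); print(g[60:460:5,300])
pred2(d,monitor.get_obs()['tool_pos'],-17,-1,.009,.075,.028,(60,75,80,85,90,95))
E
```

```text
tcp [ 0.5293 -0.0979  0.0745] F [ 2.4924 -1.3828  5.3279] grip 7.595708593726158 w 0.05562421711959468 | low 216 ring [221, 222, 223, 224, 291, 292, 293, 410, 411, 412, 413, 414]
[180 180 180 180 189 202 203 203 203 203 203 204 203 204 204 203 204 204
 203 204 203 203 204 203 203 204 204 204 204 204 204  44 160  40  32  31
  31  18  30  21  35  19  20  42  42  32  86  83  83  82  45  15  18  15
  17  17  15  16  18  18  16  18  17  17  17  54  57  56  30  17 175 178
  20  20  21  21  21  21  22  22]
[180 180 180 180 181 180 191 203 203 203 204 204 204 203 204 203 204 204
 203 204 204 204 204 204 204 204 204 204 203 204 204 201  19 206  28  35
  21  18  27  22  41  15  19  35  42  32  27  83  84  82  46  19  16  17
  17  16  15  15  16  15  17  15  15  15  17  53  57  57  22  40 180  71
  20  20  21  21  21  22  20  20]
60 [379. 298. 149. 236.]
75 [392. 276. 180. 270.]
80 [396. 270. 190. 282.]
85 [400. 264. 201. 294.]
90 [403. 259. 212. 306.]
95 [405. 255. 223. 318.]
```

>>> servo_tool(
  motion=[
    {"tx": 0, "ty": 0, "tz": 0, "spin": 0},
    {"tx": 0, "ty": 0, "tz": 0, "spin": 0},
    {"tx": 0, "ty": 0, "tz": 0, "spin": 0},
    {"tx": 0, "ty": 0, "tz": -0.3, "spin": 0},
    {"tx": 0, "ty": 0, "tz": -0.6, "spin": -0.7},
    {"tx": 0, "ty": 0, "tz": -0.6, "spin": -0.9},
    {"tx": 0, "ty": 0, "tz": -0.5, "spin": -1},
    {"tx": -0.2, "ty": 0.4, "tz": 0, "spin": 0},
    {"tx": -0.3, "ty": 0.8, "tz": 0, "spin": 0},
    {"tx": -0.4, "ty": 0.9, "tz": 0, "spin": 0},
    {"tx": -0.4, "ty": 0.9, "tz": 0, "spin": 0},
    {"tx": -0.3, "ty": 0.9, "tz": 0, "spin": 0},
    {"tx": -0.3, "ty": 0.6, "tz": 0, "spin": 0},
    {"tx": 0, "ty": 0.34, "tz": 0, "spin": 0},
    {"tx": 0, "ty": 0, "tz": 0, "spin": 0},
    {"tx": 0, "ty": 0, "tz": 0, "spin": 0},
  ],
  fingers=1,
  newtons=30,
)

```text
clock: 64.55
tool_pos: [0.4697, -0.2136, 0.1232]
tcp_rot: [-180.0, 0.1, -5.2]
force: [0.2, 0.6, -2.6]
gripper_width: 0.0548
gripper_force: 32.6
```

```bash
python3 - <<'E'
from h import *
d=rows(); go([.4712,-.2145,.0785],-5); print(monitor.get_obs()['tcp_rot'])
pred2(d,monitor.get_obs()['tool_pos'],-5,-1,.009,.075,.028,(85,90,95))
E
```

```text
tcp [ 0.47   -0.2134  0.1233] F [ 1.0093  0.9475 -3.5933] grip 32.63853907585144 w 0.05492270090720865 | low 215 ring [220, 221, 222, 223, 224, 410, 411, 412, 413]
yaw0 -5.11 spin -0.025 (short) | t [0.0528 0.0405 1.7932] q1,q6 [-7.031  91.9306]
[-179.973     0.0426   -5.1132]
85 [399. 264. 200. 293.]
90 [402. 259. 211. 305.]
95 [405. 255. 222. 317.]
```

>>> servo_tool(
  motion=[
    {"tx": 0, "ty": 0, "tz": 0.4, "spin": 0},
    {"tx": 0, "ty": 0, "tz": 0.6, "spin": 0},
    {"tx": 0, "ty": 0, "tz": 0.4, "spin": 0},
    {"tx": 0, "ty": 0, "tz": 0.2, "spin": 0},
    {"tx": 0, "ty": 0, "tz": 0.1, "spin": 0},
    {"tx": 0, "ty": 0, "tz": 0.06, "spin": 0},
    {"tx": 0, "ty": 0, "tz": 0.05, "spin": 0},
    {"tx": 0, "ty": 0, "tz": 0, "spin": 0},
    {"tx": 0, "ty": 0, "tz": 0, "spin": 0},
  ],
)

```text
clock: 65.5
tool_pos: [0.4702, -0.214, 0.0789]
tcp_rot: [180.0, -0.0, -5.1]
force: [-0.6, 0.7, -2.3]
gripper_width: 0.055
gripper_force: 32.7
```

>>> servo_tool(
  motion=[
    {"tx": 0, "ty": 0, "tz": 0.04, "spin": 0},
    {"tx": 0, "ty": 0, "tz": 0.02, "spin": 0},
    {"tx": 0, "ty": 0, "tz": 0, "spin": 0},
    {"tx": 0, "ty": 0, "tz": 0, "spin": 0},
  ],
  fingers=0.347,
)

```text
clock: 65.9
tool_pos: [0.4712, -0.2142, 0.0781]
tcp_rot: [180.0, -0.2, -5.1]
force: [3.1, 0.4, 5.0]
gripper_width: 0.0561
gripper_force: 5.1
```

>>> servo_tool(
  motion=[
    {"tx": 0, "ty": 0, "tz": 0, "spin": 0},
    {"tx": 0, "ty": 0, "tz": 0, "spin": 0},
    {"tx": 0, "ty": 0, "tz": 0, "spin": 0},
    {"tx": 0, "ty": 0, "tz": -0.3, "spin": 0},
    {"tx": 0, "ty": 0, "tz": -0.7, "spin": 0},
    {"tx": 0, "ty": 0, "tz": -1, "spin": 0},
    {"tx": 0, "ty": 0, "tz": -1, "spin": 0},
    {"tx": 0, "ty": 0, "tz": -1, "spin": 0},
    {"tx": 0, "ty": -0.4, "tz": -0.7, "spin": 0},
    {"tx": 0.2, "ty": -0.8, "tz": 0, "spin": 0},
    {"tx": 0.2, "ty": -1, "tz": 0, "spin": 0},
    {"tx": 0.2, "ty": -1, "tz": 0, "spin": 0},
    {"tx": 0.2, "ty": -1, "tz": 0, "spin": 0},
    {"tx": 0.2, "ty": -1, "tz": 0, "spin": 0},
    {"tx": 0.2, "ty": -1, "tz": 0, "spin": 0},
    {"tx": 0.1, "ty": -0.8, "tz": 0, "spin": 0},
    {"tx": 0, "ty": -0.5, "tz": 0, "spin": 0},
    {"tx": 0, "ty": 0, "tz": 0, "spin": 0},
    {"tx": 0, "ty": 0, "tz": 0, "spin": 0},
  ],
  fingers=0.1,
)

```text
clock: 67.8
tool_pos: [0.5188, -0.0303, 0.1947]
tcp_rot: [180.0, 0.0, -5.1]
force: [1.3, -0.6, -0.2]
gripper_width: 0.0769
gripper_force: 0.0
```

```bash
python3 - <<'E'
from h import *
o=monitor.get_obs();print(o['clock'],o['tool_pos'],o['tcp_rot'])
d=snap('wrist'); lens2(d,(.586,-.001),.0265,.070)
t=snap('top'); g=cv2.cvtColor(t['img'],cv2.COLOR_BGR2GRAY)
m=(g<60).astype(np.uint8); m[:200]=0; m[302:]=0; m[:,:335]=0; m[:,455:]=0
for k in cv2.findContours(m,cv2.RETR_EXTERNAL,cv2.CHAIN_APPROX_NONE)[0]:
    if cv2.contourArea(k)>150: print(cv2.minAreaRect(k),cv2.contourArea(k))
print(proj(t,[(.5625,-.2217,.064),(.4704,-.214,.088),(.552,-.3407,.08)]).tolist())
E
```

```text
67.8 [ 0.5188 -0.0303  0.1947] [179.9877   0.0069  -5.0798]
area 6297.0 box (215, 85, 111, 109) sizes (0.07464735209941864, 0.05153916776180267) ang 50.1 len 0.06797740597384139 centre [ 0.5853 -0.0009] from lo [ 0.5859 -0.0002] from hi [ 0.5846 -0.0017] foot t -0.007504414270993443 0.06714293102114445
((367.300048828125, 267.60003662109375), (23.702320098876953, 33.98823165893555), 63.43495178222656) 254.5
((429.10003662109375, 245.70001220703125), (20.124608993530273, 20.124608993530273), 63.43495178222656) 313.5
((423.0, 247.5), (27.0, 30.0), 90.0) 216.0
((371.86724853515625, 227.99114990234375), (23.14173698425293, 31.231931686401367), 48.8140754699707) 561.0
[[373.96369648439304, 226.81257830446464], [371.74869529145263, 265.61095183847254], [426.36835034367226, 231.24394984102176]]
```

Camera check: the cap disc is now at (429,246) in the top view instead of (426,231). The camera was knocked about 35 mm while the robot was away, but it is still upright. I'll stand the mid lens first, then deal with the camera.

>>> servo_tool(
  motion=[
    {"tx": 0, "ty": 0, "tz": 0, "spin": -1},
    {"tx": 0, "ty": 0, "tz": 0, "spin": -1},
    {"tx": 0, "ty": 0, "tz": 0, "spin": -1},
    {"tx": 0, "ty": 0, "tz": 0, "spin": -1},
    {"tx": 0, "ty": 0, "tz": 0, "spin": -1},
    {"tx": 0, "ty": 0, "tz": 0, "spin": -1},
    {"tx": 0, "ty": 0, "tz": 0, "spin": -1},
    {"tx": 0, "ty": 0, "tz": 0, "spin": -1},
    {"tx": 0, "ty": 0, "tz": 0, "spin": -1},
    {"tx": 0, "ty": 0, "tz": 0, "spin": -1},
    {"tx": 0, "ty": 0, "tz": 0, "spin": -1},
    {"tx": 0, "ty": 0, "tz": 0, "spin": -1.0},
    {"tx": 0.5, "ty": 0.2, "tz": 0.2, "spin": -0.04},
    {"tx": 0.8, "ty": 0.27, "tz": 0.5, "spin": 0},
    {"tx": 0.8, "ty": 0.27, "tz": 0.5, "spin": 0},
    {"tx": 0.8, "ty": 0.27, "tz": 0.5, "spin": 0},
    {"tx": 0.6, "ty": 0.2, "tz": 0.5, "spin": 0},
    {"tx": 0.19, "ty": 0.08, "tz": 0.5, "spin": 0},
    {"tx": 0, "ty": 0, "tz": 0, "spin": 0},
    {"tx": 0, "ty": 0, "tz": 0, "spin": 0},
  ],
)

```text
clock: 69.9
tool_pos: [0.6026, 0.0195, 0.1269]
tcp_rot: [-180.0, 0.0, 50.0]
force: [0.2, -0.1, 1.1]
gripper_width: 0.0768
gripper_force: 0.0
```

```bash
python3 - <<'E'
from h import *
go([.6026,.0198,.027],50.1)
d=snap('wrist'); lens2(d,(.5853,-.0009),.0265,.070,R=150)
E
```

```text
yaw0 50.04 spin -0.013 (short) | t [ 0.0104 -0.0093  3.9971] q1,q6 [ 16.6954 123.3391]
area 9275.5 box (278, 226, 83, 127) sizes (0.08917468786239624, 0.051945168524980545) ang 50.0 len 0.06645861298744327 centre [0.586  0.0002] from lo [0.5872 0.0015] from hi [ 0.5849 -0.0012] foot t -0.14263079689876673 -0.05345610338303001
```

Aligned. Descend, light grip, then start the arc (a = 61 mm, r = 26.5 mm).

>>> servo_tool(
  motion=[
    {"tx": 0, "ty": 0, "tz": 0.4, "spin": 0},
    {"tx": 0, "ty": 0, "tz": 0.8, "spin": 0},
    {"tx": 0, "ty": 0, "tz": 0.9, "spin": 0},
    {"tx": 0, "ty": 0, "tz": 0.9, "spin": 0},
    {"tx": 0, "ty": 0, "tz": 0.6, "spin": 0},
    {"tx": 0, "ty": 0, "tz": 0.3, "spin": 0},
    {"tx": 0, "ty": 0, "tz": 0.1, "spin": 0},
    {"tx": 0, "ty": 0, "tz": 0, "spin": 0},
    {"tx": 0, "ty": 0, "tz": 0, "spin": 0},
  ],
)

```text
clock: 70.85
tool_pos: [0.6036, 0.0201, 0.0281]
tcp_rot: [179.9, -0.1, 50.1]
force: [0.0, 0.3, 0.2]
gripper_width: 0.0766
gripper_force: 0.0
```

>>> servo_tool(
  motion=[
    {"tx": 0, "ty": 0, "tz": 0, "spin": 0},
    {"tx": 0, "ty": 0, "tz": 0, "spin": 0},
    {"tx": 0, "ty": 0, "tz": 0, "spin": 0},
    {"tx": 0, "ty": 0, "tz": 0, "spin": 0},
    {"tx": 0, "ty": 0, "tz": 0, "spin": 0},
    {"tx": 0, "ty": 0, "tz": 0, "spin": 0},
  ],
  fingers=0.383,
)

```text
clock: 71.45
tool_pos: [0.6035, 0.0201, 0.0277]
tcp_rot: [179.9, -0.1, 50.1]
force: [-0.2, 0.4, 5.6]
gripper_width: 0.0533
gripper_force: 5.1
```

>>> servo_tool(
  motion=[
    {"tx": -0.07, "ty": 0, "tz": -0.15, "spin": 0},
    {"tx": -0.09, "ty": 0, "tz": -0.15, "spin": 0},
    {"tx": -0.1, "ty": 0, "tz": -0.15, "spin": 0},
    {"tx": -0.1, "ty": 0, "tz": -0.15, "spin": 0},
    {"tx": 0, "ty": 0, "tz": 0, "spin": 0},
    {"tx": 0, "ty": 0, "tz": 0, "spin": 0},
  ],
)

```text
clock: 72.05
tool_pos: [0.597, 0.0129, 0.0421]
tcp_rot: [-180.0, 0.0, 50.1]
force: [0.2, 0.5, -1.8]
gripper_width: 0.0529
gripper_force: 4.7
```

```bash
python3 - <<'E'
from h import *
d=rows(); g=cv2.cvtColor(d['img'],cv2.COLOR_BGR2GRAY); print(g[220:460:4,320])
pred2(d,monitor.get_obs()['tool_pos'],50.1,1,.009,.061,.0265,(0,10,20,30))
E
```

```text
tcp [0.5971 0.013  0.042 ] F [ 0.4706 -0.9257 -0.5062] grip 4.748048633337021 w 0.05307282170158287 | low 268 ring [388, 389, 390, 391, 392]
[197 121 115 115 115 116 115 115 115 116 115 114  19  19  20  20  18  21
  19  20  20  21  22  18  19  21  20  17  18  18  15  15  13  13  17  19
  14  14  16  13  17  15  81  88  17  14  14  16  15  23  20  18  21  19
  19  18  21  22  19  20]
0 [276. 339. 517. 411.]
10 [268. 355. 496. 388.]
20 [261. 369. 474. 365.]
30 [255. 382. 451. 343.]
```

>>> servo_tool(
  motion=[
    {"tx": -0.15, "ty": 0, "tz": -0.18, "spin": 0},
    {"tx": -0.17, "ty": 0, "tz": -0.16, "spin": 0},
    {"tx": -0.18, "ty": 0, "tz": -0.15, "spin": 0},
    {"tx": -0.19, "ty": 0, "tz": -0.13, "spin": 0},
    {"tx": -0.2, "ty": 0, "tz": -0.11, "spin": 0},
    {"tx": -0.21, "ty": 0, "tz": -0.1, "spin": 0},
    {"tx": -0.22, "ty": 0, "tz": -0.08, "spin": 0},
    {"tx": -0.22, "ty": 0, "tz": -0.06, "spin": 0},
    {"tx": -0.23, "ty": 0, "tz": -0.04, "spin": 0},
    {"tx": 0, "ty": 0, "tz": 0, "spin": 0},
    {"tx": 0, "ty": 0, "tz": 0, "spin": 0},
  ],
)

```text
clock: 73.2
tool_pos: [0.5689, -0.021, 0.0677]
tcp_rot: [180.0, -0.0, 50.1]
force: [0.2, 0.3, 2.1]
gripper_width: 0.0527
gripper_force: 4.7
```

```bash
python3 - <<'E'
from h import *
d=rows(); g=cv2.cvtColor(d['img'],cv2.COLOR_BGR2GRAY); print(g[220:460:4,320])
pred2(d,monitor.get_obs()['tool_pos'],50.1,1,.009,.061,.0265,(30,45,60,75))
E
```

```text
tcp [ 0.5691 -0.0209  0.0676] F [0.3715 0.1659 2.9522] grip 4.72348228096962 w 0.05254738399995572 | low 247 ring []
[111 111 111 111 111 111 100  20  19  20  23  22  24  24  24  23  22  24
  23  23  23  23  22  22  23  23  24  16  18  15  17  16  16  15  18  18
  16  18  16  18  18  19  17 134 170 170 170 170 170 152  19  19  18  18
  19  17  20  18  18  18]
30 [255. 382. 451. 343.]
45 [250. 396. 415. 310.]
60 [249. 403. 381. 279.]
75 [254. 404. 347. 248.]
```

>>> servo_tool(
  motion=[
    {"tx": -0.23, "ty": 0, "tz": -0.02, "spin": 0},
    {"tx": -0.23, "ty": 0, "tz": 0, "spin": 0},
    {"tx": -0.23, "ty": 0, "tz": 0.02, "spin": 0},
    {"tx": -0.23, "ty": 0, "tz": 0.04, "spin": 0},
    {"tx": -0.22, "ty": 0, "tz": 0.05, "spin": 0},
    {"tx": -0.22, "ty": 0, "tz": 0.06, "spin": 0},
    {"tx": 0, "ty": 0, "tz": 0, "spin": 0},
    {"tx": 0, "ty": 0, "tz": 0, "spin": 0},
  ],
)

```text
clock: 74.05
tool_pos: [0.5463, -0.0472, 0.0631]
tcp_rot: [-179.9, 0.1, 50.1]
force: [0.2, -0.8, 0.4]
gripper_width: 0.0529
gripper_force: 4.8
```

```bash
python3 - <<'E'
from h import *
d=rows(); g=cv2.cvtColor(d['img'],cv2.COLOR_BGR2GRAY); print(g[120:460:4,320])
pred2(d,monitor.get_obs()['tool_pos'],50.1,1,.009,.061,.0265,(45,60,75,85,90))
E
```

```text
tcp [ 0.5464 -0.0471  0.0632] F [ 0.2086 -1.4447  0.0584] grip 4.814312607049942 w 0.05276926912172803 | low 224 ring [245, 246, 247, 248, 249]
[191 191 192 191 191 191 192 191 192 192 191 192 192 191 192 192 191 192
 192 192 191 191 192 192 144 109  21  17  18  15  15  54 111  15  17  21
  20  21  23  22  23  23  23  22  21  23  22  22  21  22  22  22  17  16
  15  14  15  16  15  16  13  15  17  17  13  16  13  11 130 169 168 169
 168 168 150  17  15  18  19  18  18  19  16  17  17]
45 [250. 396. 415. 310.]
60 [249. 403. 381. 278.]
75 [254. 404. 347. 248.]
85 [260. 402. 325. 229.]
90 [264. 400. 314. 220.]
```

>>> servo_tool(
  motion=[
    {"tx": -0.05, "ty": 0, "tz": 0.05, "spin": 0},
    {"tx": -0.03, "ty": 0, "tz": 0.04, "spin": 0},
    {"tx": 0, "ty": 0, "tz": 0, "spin": 0},
    {"tx": 0, "ty": 0, "tz": 0, "spin": 0},
  ],
)

```text
clock: 74.5
tool_pos: [0.5458, -0.0486, 0.0619]
tcp_rot: [180.0, -0.0, 50.1]
force: [-2.3, -1.2, 5.1]
gripper_width: 0.053
gripper_force: 5.2
```

```bash
python3 - <<'E'
from h import *
d=rows(); g=cv2.cvtColor(d['img'],cv2.COLOR_BGR2GRAY); print(g[200:260:2,320])
pred2(d,monitor.get_obs()['tool_pos'],50.1,1,.009,.061,.0265,(85,90,95))
t=snap('top')
# knocked camera: cap disc + bright screws
gt=cv2.cvtColor(t['img'],cv2.COLOR_BGR2GRAY); m=np.zeros_like(gt); m[215:275,405:455]=gt[215:275,405:455]<55
for k in cv2.findContours(m,cv2.RETR_EXTERNAL,cv2.CHAIN_APPROX_NONE)[0]:
    if cv2.contourArea(k)>100: e=cv2.minAreaRect(k); print(e,plane(t,e[0],.079))
cv2.imwrite('pics/mat.png',np.hstack([cv2.resize(t['img'][200:305,330:460],(650,525),interpolation=cv2.INTER_CUBIC)]))
E
```

```text
tcp [ 0.5458 -0.0486  0.0619] F [-3.5208 -0.7458  5.331 ] grip 5.249506160616875 w 0.05239146036315056 | low 222 ring [246, 247, 248, 249, 250, 251]
[192 192 192 192 192 192 192 190 162 110  93  22  19  18  17  18  19  17
  14  16  16  17  23  80 126  96  17  12  15  16]
85 [261. 402. 325. 230.]
90 [265. 400. 314. 220.]
95 [270. 397. 304. 211.]
((429.50006103515625, 245.5000457763672), (19.798988342285156, 19.798988342285156), 45.0) [ 0.5192 -0.3479]
((418.6812438964844, 253.29586791992188), (34.70814514160156, 21.632749557495117), 51.07245635986328) [ 0.5009 -0.3228]
```

View pics/mat.png

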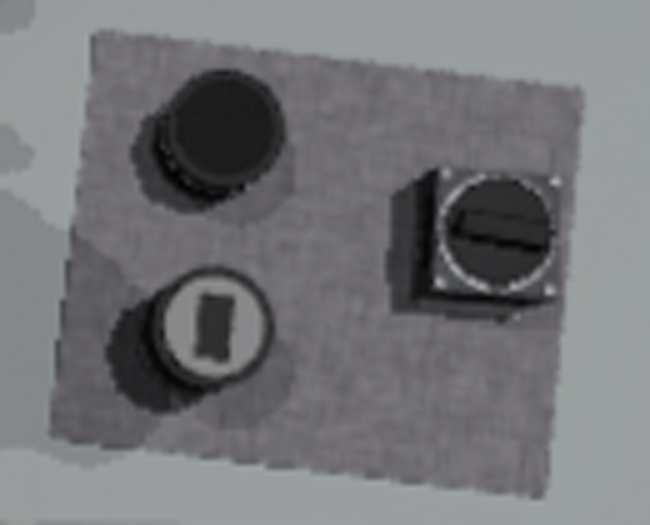

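The mat picture shows the short lens at (222,125), the long lens at (212,325) and the capped camera at (497,232). All stand upright on the mat, and the lower right is free for the mid lens.

>>> servo_tool(
  motion=[
    {"tx": 0, "ty": 0, "tz": 0, "spin": 0},
    {"tx": 0, "ty": 0, "tz": 0, "spin": 0},
    {"tx": 0, "ty": 0, "tz": 0, "spin": 0},
    {"tx": 0, "ty": 0, "tz": -0.3, "spin": 0},
    {"tx": 0, "ty": 0, "tz": -0.7, "spin": 0.5},
    {"tx": 0, "ty": 0, "tz": -0.9, "spin": 0.9},
    {"tx": 0, "ty": 0, "tz": -0.9, "spin": 1},
    {"tx": 0, "ty": 0, "tz": -0.9, "spin": 1},
    {"tx": 0, "ty": 0, "tz": -0.7, "spin": 1},
    {"tx": 0, "ty": 0, "tz": -0.4, "spin": 1},
    {"tx": 0, "ty": 0, "tz": 0, "spin": 1},
    {"tx": 0, "ty": 0, "tz": 0, "spin": 1},
    {"tx": 0, "ty": 0, "tz": 0, "spin": 1},
    {"tx": 0, "ty": 0, "tz": 0, "spin": 1},
    {"tx": 0, "ty": 0, "tz": 0, "spin": 1},
    {"tx": 0, "ty": 0, "tz": 0, "spin": 1},
    {"tx": 0, "ty": 0, "tz": 0, "spin": 0.62},
  ],
  fingers=1,
  newtons=30,
)

```text
clock: 76.3
tool_pos: [0.5455, -0.048, 0.1809]
tcp_rot: [-180.0, 0.0, -5.2]
force: [-0.2, -0.4, -2.6]
gripper_width: 0.052
gripper_force: 32.0
```

>>> servo_tool(
  motion=[
    {"tx": -0.1, "ty": 0.4, "tz": 0, "spin": 0},
    {"tx": -0.25, "ty": 0.8, "tz": 0, "spin": 0},
    {"tx": -0.28, "ty": 0.95, "tz": 0, "spin": 0},
    {"tx": -0.28, "ty": 0.95, "tz": 0, "spin": 0},
    {"tx": -0.28, "ty": 0.95, "tz": 0, "spin": 0},
    {"tx": -0.28, "ty": 0.95, "tz": 0, "spin": 0},
    {"tx": -0.28, "ty": 0.95, "tz": 0, "spin": 0},
    {"tx": -0.28, "ty": 0.95, "tz": 0, "spin": 0},
    {"tx": -0.28, "ty": 0.95, "tz": 0, "spin": 0},
    {"tx": -0.28, "ty": 0.95, "tz": 0, "spin": 0},
    {"tx": -0.28, "ty": 0.8, "tz": 0, "spin": 0},
    {"tx": -0.18, "ty": 0.6, "tz": 0, "spin": 0},
    {"tx": 0, "ty": 0.28, "tz": 0, "spin": 0},
    {"tx": 0, "ty": 0, "tz": 0, "spin": 0},
    {"tx": 0, "ty": 0, "tz": 0, "spin": 0},
  ],
)

```text
clock: 77.8
tool_pos: [0.447, -0.3024, 0.1811]
tcp_rot: [-180.0, 0.0, -5.0]
force: [0.1, -0.2, -2.6]
gripper_width: 0.052
gripper_force: 32.1
```

```bash
python3 - <<'E'
from h import *
d=rows(); go([.447,-.303,.066],-5); print(monitor.get_obs()['tcp_rot'])
pred2(d,monitor.get_obs()['tool_pos'],-5,1,.009,.061,.0265,(85,90,95))
E
```

```text
tcp [ 0.4471 -0.3023  0.1812] F [ 0.8245  0.0992 -1.8395] grip 32.085760831832886 w 0.051940081572675614 | low 223 ring [246, 247, 248, 249, 250]
yaw0 -4.96 spin 0.008 (short) | t [0.0005 0.0299 4.6078] q1,q6 [-17.4507 102.4945]
[-179.9793    0.0006   -4.9626]
85 [259. 401. 324. 229.]
90 [263. 399. 313. 219.]
95 [268. 396. 303. 210.]
```

>>> servo_tool(
  motion=[
    {"tx": 0, "ty": 0.03, "tz": 0.4, "spin": 0},
    {"tx": 0, "ty": 0, "tz": 0.8, "spin": 0},
    {"tx": 0, "ty": 0, "tz": 0.9, "spin": 0},
    {"tx": 0, "ty": 0, "tz": 0.9, "spin": 0},
    {"tx": 0, "ty": 0, "tz": 0.7, "spin": 0},
    {"tx": 0, "ty": 0, "tz": 0.4, "spin": 0},
    {"tx": 0, "ty": 0, "tz": 0.25, "spin": 0},
    {"tx": 0, "ty": 0, "tz": 0.1, "spin": 0},
    {"tx": 0, "ty": 0, "tz": 0.05, "spin": 0},
    {"tx": 0, "ty": 0, "tz": 0, "spin": 0},
    {"tx": 0, "ty": 0, "tz": 0, "spin": 0},
  ],
)

```text
clock: 78.95
tool_pos: [0.4472, -0.3037, 0.0694]
tcp_rot: [180.0, -0.1, -5.0]
force: [-0.6, 0.4, -1.9]
gripper_width: 0.0522
gripper_force: 32.1
```

>>> servo_tool(
  motion=[
    {"tx": 0, "ty": 0, "tz": 0.06, "spin": 0},
    {"tx": 0, "ty": 0, "tz": 0.05, "spin": 0},
    {"tx": 0, "ty": 0, "tz": 0, "spin": 0},
    {"tx": 0, "ty": 0, "tz": 0, "spin": 0},
  ],
)

```text
clock: 79.35
tool_pos: [0.4469, -0.3036, 0.0662]
tcp_rot: [180.0, -0.0, -5.0]
force: [-1.4, 0.1, -0.8]
gripper_width: 0.052
gripper_force: 32.4
```

>>> servo_tool(
  motion=[
    {"tx": 0, "ty": 0, "tz": 0.03, "spin": 0},
    {"tx": 0, "ty": 0, "tz": 0, "spin": 0},
    {"tx": 0, "ty": 0, "tz": 0, "spin": 0},
  ],
  fingers=0.382,
)

```text
clock: 79.65
tool_pos: [0.4468, -0.3037, 0.0658]
tcp_rot: [180.0, -0.0, -5.0]
force: [-2.6, 1.4, 5.5]
gripper_width: 0.053
gripper_force: 4.6
```

>>> servo_tool(
  motion=[
    {"tx": 0, "ty": 0, "tz": 0, "spin": 0},
    {"tx": 0, "ty": 0, "tz": 0, "spin": 0},
    {"tx": 0, "ty": 0, "tz": 0, "spin": 0},
    {"tx": 0, "ty": 0, "tz": -0.3, "spin": 0},
    {"tx": 0, "ty": 0, "tz": -0.6, "spin": 0},
    {"tx": 0, "ty": 0, "tz": -0.9, "spin": 0},
    {"tx": 0, "ty": 0, "tz": -1, "spin": 0},
    {"tx": 0, "ty": 0, "tz": -1, "spin": 0},
    {"tx": 0, "ty": 0, "tz": -1, "spin": 0},
    {"tx": 0, "ty": 0, "tz": -1, "spin": 0},
    {"tx": -0.6, "ty": 0, "tz": -1, "spin": 0},
    {"tx": -1, "ty": 0, "tz": -0.5, "spin": 0},
    {"tx": -1, "ty": 0, "tz": 0, "spin": 0},
    {"tx": -1, "ty": 0, "tz": 0, "spin": 0},
    {"tx": -0.4, "ty": 0, "tz": 0, "spin": 0},
    {"tx": 0, "ty": 0, "tz": 0, "spin": 0},
  ],
  fingers=0.28,
)

```text
clock: 81.25
tool_pos: [0.3465, -0.2949, 0.2486]
tcp_rot: [180.0, -0.1, -5.0]
force: [0.4, 0.5, 0.2]
gripper_width: 0.0613
gripper_force: 0.0
```

```bash
python3 - <<'E'
from h import *
o=monitor.get_obs();print(o['clock'],o['tool_pos'])
t=snap('top'); g=cv2.cvtColor(t['img'],cv2.COLOR_BGR2GRAY)
m=(g<60).astype(np.uint8); m[:200]=0; m[302:]=0; m[:,:335]=0; m[:,455:]=0
for k in cv2.findContours(m,cv2.RETR_EXTERNAL,cv2.CHAIN_APPROX_NONE)[0]:
    if cv2.contourArea(k)>120: print(cv2.minAreaRect(k),cv2.contourArea(k))
print('pred tops short,long,mid,cam',proj(t,[(.5625,-.2217,.064),(.4712,-.2142,.088),(.4472,-.3036,.074),(.519,-.348,.08)]).tolist())
print('diam px mid',588*.053/1.35)
w=snap('wrist'); gw=cv2.cvtColor(w['img'],cv2.COLOR_BGR2GRAY)
for n,p,r in [('short',(.5625,-.2217,.064),.028),('long',(.4712,-.2142,.088),.028),('mid',(.4472,-.3036,.074),.0265),('cam',(.519,-.348,.079),.025)]:
    ring=proj(w,[(p[0]+r*np.cos(a),p[1]+r*np.sin(a),p[2]) for a in np.linspace(0,6.28,9)[:-1]]); print(n,proj(w,p),ring.min(0),ring.max(0))
# jaw knob in top view vs start
k0=cv2.imread('pics/top0.png'); a=k0[245:285,200:235]; b=t['img'][245:285,200:235]
r=cv2.matchTemplate(b,k0[256:270,211:225],cv2.TM_CCOEFF_NORMED); print('knob shift',cv2.minMaxLoc(r),'at start loc (11,11)')
for n,(x,y,s) in {'case':(187,199,13),'stick':(272,294,9),'bottle':(325,193,9)}.items():
    r=cv2.matchTemplate(t['img'][y-s-6:y+s+7,x-s-6:x+s+7],k0[y-s:y+s+1,x-s:x+s+1],cv2.TM_CCOEFF_NORMED); print(n,cv2.minMaxLoc(r))
E
```

```text
81.25 [ 0.3465 -0.2949  0.2486]
((429.10003662109375, 245.70001220703125), (20.124608993530273, 20.124608993530273), 63.43495178222656) 315.5
((418.2893981933594, 253.79693603515625), (34.85488510131836, 23.491825103759766), 49.9697380065918) 264.0
((371.6194763183594, 228.2079620361328), (23.14173698425293, 31.890438079833984), 48.8140754699707) 568.0
pred tops short,long,mid,cam [[373.96369648439304, 226.81257830446464], [371.837481495984, 265.2602955659937], [410.05624337966407, 276.6914342019059], [429.65461244180545, 245.5534619480408]]
diam px mid 23.08444444444444
short [[186.766  -70.4866]] [ 147.5129 -118.9727] [226.2317 -24.6703]
long [[188.3436  65.2338]] [149.301  20.963] [227.5965 107.08  ]
mid [[317.415   91.7833]] [282.4757  53.3189] [352.517  128.3736]
cam [[372.4965 -26.7202]] [336.1994 -69.7299] [408.9663  14.1217]
knob shift (-0.5319366455078125, 0.9998266100883484, (0, 13), (11, 11)) at start loc (11,11)
case (-0.2782632112503052, 0.9998073577880859, (0, 4), (6, 6))
stick (-0.5994181036949158, 0.8061889410018921, (3, 12), (6, 6))
bottle (-0.18145713210105896, 0.9998067021369934, (0, 2), (6, 6))
```

```bash
python3 - <<'E'
from h import *
w=load('wrist'); g=cv2.cvtColor(w['img'],cv2.COLOR_BGR2GRAY)
print('row92',g[92,262:372:3]); print('col317',g[30:200:4,317]); print('long col188',g[0:170:4,188])
print('pred mid foot',proj(w,[(.4472-.0265,-.3036,.004),(.4472-.0265,-.3036,.074),(.4472+.0265,-.3036,.074)]).tolist(),'long',proj(w,[(.4712-.028,-.2142,.004),(.4712-.028,-.2142,.088),(.4712+.028,-.2142,.088)]).tolist())
t=load('top'); gt=cv2.cvtColor(t['img'],cv2.COLOR_BGR2GRAY); print(gt[262:292:2,392:428:2])
E
```

```text
row92 [133 130 130 123 137 138 140  73  59  49  42  43  43  42  41  43  42  42
  41  40  41  42  42  41  41  42  43  41  62  67 101 145 156 161 158 151
 155]
col317 [100 108 105 133 134 136 151  63  57  41  41  41  43  40  42  40  41  42
  41  42  42  43  41  44  62  38  54 134 142 132 183 186 186 186 187 186
 166 133 131 134 135 134 132]
long col188 [ 80  98 142 149 139 149  83  43 121 147 147  78  45  46  45  44  44  45
  45  46  45  46  50 146 147 128  42  49  79  82 129 142 152 143 139 142
 138 186 186 186 187 186 186]
pred mid foot [[319.99275673854527, 130.14924993496686], [320.4628020031513, 128.36863342187812], [314.21064598057956, 53.31887789415384]] long [[223.3971964743924, 114.10987632296244], [195.31140142497475, 107.07424454968856], [180.9710778217658, 20.962951758396144]]
[[105 109 109 108 108 105 111 111  81  72  73  69  61  64  47  53  57  58]
 [100 108 111 105 107  98 107 105  97  95 103 107 101  99  97  93  92  93]
 [108 106  98 102 111 100  97  39  43  43  44  46  85 108 107 102 108 109]
 [122 117 112 105  94  45  43  36  27  27  27  28  41  53 100 102 107 107]
 [131 128 124 120 116 109 100  68  43  27  26  26  25  41  75  98 103 102]
 [137 134 132 130 126 122 118 113 106  87  62  32  30  53  50 101 109 106]
 [142 139 138 136 133 131 128 124 121 117 110 102  41  45  46  96 110 109]
 [146 144 143 141 139 138 135 133 130 127 123 119  46  52  51  70 110 114]
 [149 148 146 145 144 142 140 138 137 134 131 128  55  57  55  68  92 110]
 [151 151 150 148 147 146 144 143 141 139 137 131  57  60  59  78  56  99]
 [154 153 152 151 151 149 148 146 145 144 142 112  61  63  62  96  82 117]
 [156 155 154 153 152 152 151 150 148 147 146  79  66  62  64 113  97 127]
 [158 157 157 156 155 154 153 152 151 150 149  58  70  55  64  86 127 134]
 [161 160 158 157 157 156 155 154 154 152 152  66  60  71  65  70 138 142]
 [164 163 161 160 159 158 157 156 156 155 123  68  69  70  89  58 145 146]]
```

```bash
python3 -c "
from h import *
print(ctrl.job_done())"
```

```text
the job is handed in; nothing more can be done
None
```

The job is handed in at about 81 s. The camera is capped and locked and stands on the mat, the vise jaw is shut, all three lenses stand upright on the mat, and the card case, bottle and memory stick show no shift. Something knocked the camera about 35 mm while I was away from it; it stayed upright on the mat, so I left it there.

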